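# Change the reagent cassettes and shuttle the carriage to the reader

## Task

With the carriage still locked at the loading station, move every spent cassette (orange fin) from the carriage into the red tray and stand every fresh cassette (blue fin) upright and flat in a bay of its own. Then slide the yellow transport lock fully open to its end stop, push the carriage along the rail until it sits in the next detent, in front of the reader, and slide the lock fully home again. Leave the other things on the bench where they are.

Things in the scene. Friction and masses are not known exactly. Their poses are not given: they have to be found in the camera images.
- fresh0: Fresh reagent cassette: pale blue-white rigid plastic with a dark BLUE fin, standing on the bench at the left; may be absent. Size: box 96 (its x) x 46 (its y) x 38 high, with an upright grip fin on top, centred, 60 (x) x 20 (y) x 26 high (fin top 64 above the underside); 0.14 to 0.28 kg. Origin: centre of the underside, z up.
- fresh1: Fresh reagent cassette: pale blue-white rigid plastic with a dark BLUE fin, standing on the bench at the left; may be absent. Size: box 96 (its x) x 46 (its y) x 38 high, with an upright grip fin on top, centred, 60 (x) x 20 (y) x 26 high (fin top 64 above the underside); 0.14 to 0.28 kg. Origin: centre of the underside, z up.
- fresh2: Fresh reagent cassette: pale blue-white rigid plastic with a dark BLUE fin, standing on the bench at the left; may be absent. Size: box 96 (its x) x 46 (its y) x 38 high, with an upright grip fin on top, centred, 60 (x) x 20 (y) x 26 high (fin top 64 above the underside); 0.14 to 0.28 kg. Origin: centre of the underside, z up.
- spent0: Spent reagent cassette: beige-grey with an ORANGE fin, standing in bay0 of the carriage at the start; may be absent. Size: box 96 (its x) x 46 (its y) x 38 high, with an upright grip fin on top, centred, 60 (x) x 20 (y) x 26 high (fin top 64 above the underside); 0.14 to 0.28 kg. Origin: centre of the underside, z up.
- spent1: Spent reagent cassette: beige-grey with an ORANGE fin, standing in bay1 of the carriage at the start; may be absent. Size: box 96 (its x) x 46 (its y) x 38 high, with an upright grip fin on top, centred, 60 (x) x 20 (y) x 26 high (fin top 64 above the underside); 0.14 to 0.28 kg. Origin: centre of the underside, z up.
- spent2: Spent reagent cassette: beige-grey with an ORANGE fin, standing in bay2 of the carriage at the start; may be absent. Size: box 96 (its x) x 46 (its y) x 38 high, with an upright grip fin on top, centred, 60 (x) x 20 (y) x 26 high (fin top 64 above the underside); 0.14 to 0.28 kg. Origin: centre of the underside, z up.
- slide_unit: Transfer slide fixed to the bench: white base 110 (x) x 460 (y) x 20 high. Origin: on the bench under its middle; x away from the robot, y along the rails towards the reading station. On its far side: a green mark at the loading station (y -70), a white reader head at the reading station (x 86 to 161, y 10 to 130, 85 high). Grey lock guide plate, 64 wide, 20 high, out to x = -174.
- carriage (a joint): Aluminium carriage along slide_unit +y, m: 0 = loading station detent, 0.140 = reading station detent (middle bay facing the reader head), 0.190 = end of rail. Sprung rollers hold it within 1 mm at a station; 5 to 10 N pushes it in or out over humps 8 mm either side; elsewhere it stays where left (1 N friction). The lock bolt, when in, holds it at the station.
- bay0 (a point): Bay 0 of the carriage (bay0 nearest the push handle, bays 66 apart along y; moves with the carriage): point at the centre of the bay floor, 36 above the bench; axes as slide_unit. The bay is 104 (x) x 54 (y) inside with rims 12 high; a cassette stands in it with its long side along x, either way round.
- bay1 (a point): Bay 1 of the carriage (bay0 nearest the push handle, bays 66 apart along y; moves with the carriage): point at the centre of the bay floor, 36 above the bench; axes as slide_unit. The bay is 104 (x) x 54 (y) inside with rims 12 high; a cassette stands in it with its long side along x, either way round.
- bay2 (a point): Bay 2 of the carriage (bay0 nearest the push handle, bays 66 apart along y; moves with the carriage): point at the centre of the bay floor, 36 above the bench; axes as slide_unit. The bay is 104 (x) x 54 (y) inside with rims 12 high; a cassette stands in it with its long side along x, either way round.
- push_grip (a point): Centre of the top edge of the carriage's black upright push handle: a blade 50 (x) x 14 (y) x 74 high, top 100 above the bench, 72 behind bay0's centre (towards -y), rigid on the carriage. Axes as slide_unit.
- lock (a joint): Transport lock, m: 0 = locked (bolt fully home in a slot of the carriage), 0.035 = fully open at its end stop (knob pulled along slide_unit's -x, towards the robot). Friction 2 N, stays where left. The bolt only goes in when the carriage is within 3 mm of the loading or the reading station.
- lock_grip (a point): Centre of the top face of the yellow lock knob: 28 (x) x 26 (y), 75 above the bench, its sides free down to 35 above the bench; moves with the lock. Axes as slide_unit.
- empties_tray: Red open tray for spent cassettes, fixed on the bench at the right: 132 (its x) x 226 (its y) x 26 high outside, walls 6 thick. Origin: centre of the underside; y is its long side.
- tray_floor (a point): Centre of the tray's inner floor, 6 above the bench; axes as empties_tray. Inner floor 120 (x) x 214 (y).
- tube_rack: Bystander, to be left alone: white block 50 x 130 x 45 with four capped tubes to 102 high (mm). Origin: centre of the underside.
- sanitiser: Bystander, to be left alone: clear bottle with a blue cap, 64 across, 150 high (mm). Origin: centre of the underside.
- tape_roll: Bystander, to be left alone: green ring lying flat, 84 across, 24 high (mm). Origin: centre of the underside.
- marker: Bystander, to be left alone: black and blue pen lying flat, 134 x 16 x 16 (mm). Origin: centre of the underside.
- label_roll: Bystander, to be left alone: white paper roll standing on end, 90 across, 50 high (mm). Origin: centre of the underside.
There are look-alikes about, which are no part of the job. What is shaped like the spent2 but pink or turquoise is not meant.

How it is judged (in metres and radians):
On the way, in this order (a step that is already met when the one before it is completed fails the run):
1. all spent cassettes are in the tray and all fresh ones stand in bays, the carriage locked at the loading station (((horizontal distance between fresh0 and bay0 below 0.009 m and z of fresh0 in the frame of bay0 between -0.004 and 0.005 m and angle between fresh0's own z axis and vertical below 0.1 rad) or (horizontal distance between fresh0 and bay1 below 0.009 m and z of fresh0 in the frame of bay1 between -0.004 and 0.005 m and angle between fresh0's own z axis and vertical below 0.1 rad) or (horizontal distance between fresh0 and bay2 below 0.009 m and z of fresh0 in the frame of bay2 between -0.004 and 0.005 m and angle between fresh0's own z axis and vertical below 0.1 rad)) and ((horizontal distance between fresh1 and bay0 below 0.009 m and z of fresh1 in the frame of bay0 between -0.004 and 0.005 m and angle between fresh1's own z axis and vertical below 0.1 rad) or (horizontal distance between fresh1 and bay1 below 0.009 m and z of fresh1 in the frame of bay1 between -0.004 and 0.005 m and angle between fresh1's own z axis and vertical below 0.1 rad) or (horizontal distance between fresh1 and bay2 below 0.009 m and z of fresh1 in the frame of bay2 between -0.004 and 0.005 m and angle between fresh1's own z axis and vertical below 0.1 rad)) and ((horizontal distance between fresh2 and bay0 below 0.009 m and z of fresh2 in the frame of bay0 between -0.004 and 0.005 m and angle between fresh2's own z axis and vertical below 0.1 rad) or (horizontal distance between fresh2 and bay1 below 0.009 m and z of fresh2 in the frame of bay1 between -0.004 and 0.005 m and angle between fresh2's own z axis and vertical below 0.1 rad) or (horizontal distance between fresh2 and bay2 below 0.009 m and z of fresh2 in the frame of bay2 between -0.004 and 0.005 m and angle between fresh2's own z axis and vertical below 0.1 rad)) and x of spent0 in the frame of tray_floor between -0.062 and 0.062 m and y of spent0 in the frame of tray_floor between -0.109 and 0.109 m and z of spent0 in the frame of tray_floor between -0.01 and 0.034 m and x of spent1 in the frame of tray_floor between -0.062 and 0.062 m and y of spent1 in the frame of tray_floor between -0.109 and 0.109 m and z of spent1 in the frame of tray_floor between -0.01 and 0.034 m and x of spent2 in the frame of tray_floor between -0.062 and 0.062 m and y of spent2 in the frame of tray_floor between -0.109 and 0.109 m and z of spent2 in the frame of tray_floor between -0.01 and 0.034 m and value of joint carriage between -0.006 and 0.006 m and value of joint lock below 0.004 m), for 0.3 s.
2. the lock is slid fully open while the carriage is still at the loading station (value of joint lock above 0.031 m and value of joint carriage between -0.006 and 0.006 m), for 0.1 s.
3. the carriage sits in the reading station detent with the lock still open (value of joint lock above 0.031 m and value of joint carriage between 0.136 and 0.144 m), for 0.2 s.
4. the lock is fully home again at the reading station (value of joint lock below 0.004 m and value of joint carriage between 0.136 and 0.144 m), for 0.2 s.
At the end, for the whole second after the job is handed in: Every fresh cassette stands in a bay (within 9 mm of its centre, on its floor, tilted under 0.1 rad), every spent one lies on the tray floor within its walls, the carriage is within 4 mm of the reading station (0.140 m), the lock is within 4 mm of fully home, all is at rest (all of step 4 and ((horizontal distance between fresh0 and bay0 below 0.009 m and z of fresh0 in the frame of bay0 between -0.004 and 0.005 m and angle between fresh0's own z axis and vertical below 0.1 rad) or (horizontal distance between fresh0 and bay1 below 0.009 m and z of fresh0 in the frame of bay1 between -0.004 and 0.005 m and angle between fresh0's own z axis and vertical below 0.1 rad) or (horizontal distance between fresh0 and bay2 below 0.009 m and z of fresh0 in the frame of bay2 between -0.004 and 0.005 m and angle between fresh0's own z axis and vertical below 0.1 rad)) and ((horizontal distance between fresh1 and bay0 below 0.009 m and z of fresh1 in the frame of bay0 between -0.004 and 0.005 m and angle between fresh1's own z axis and vertical below 0.1 rad) or (horizontal distance between fresh1 and bay1 below 0.009 m and z of fresh1 in the frame of bay1 between -0.004 and 0.005 m and angle between fresh1's own z axis and vertical below 0.1 rad) or (horizontal distance between fresh1 and bay2 below 0.009 m and z of fresh1 in the frame of bay2 between -0.004 and 0.005 m and angle between fresh1's own z axis and vertical below 0.1 rad)) and ((horizontal distance between fresh2 and bay0 below 0.009 m and z of fresh2 in the frame of bay0 between -0.004 and 0.005 m and angle between fresh2's own z axis and vertical below 0.1 rad) or (horizontal distance between fresh2 and bay1 below 0.009 m and z of fresh2 in the frame of bay1 between -0.004 and 0.005 m and angle between fresh2's own z axis and vertical below 0.1 rad) or (horizontal distance between fresh2 and bay2 below 0.009 m and z of fresh2 in the frame of bay2 between -0.004 and 0.005 m and angle between fresh2's own z axis and vertical below 0.1 rad)) and x of spent0 in the frame of tray_floor between -0.062 and 0.062 m and y of spent0 in the frame of tray_floor between -0.109 and 0.109 m and z of spent0 in the frame of tray_floor between -0.01 and 0.034 m and x of spent1 in the frame of tray_floor between -0.062 and 0.062 m and y of spent1 in the frame of tray_floor between -0.109 and 0.109 m and z of spent1 in the frame of tray_floor between -0.01 and 0.034 m and x of spent2 in the frame of tray_floor between -0.062 and 0.062 m and y of spent2 in the frame of tray_floor between -0.109 and 0.109 m and z of spent2 in the frame of tray_floor between -0.01 and 0.034 m and linear speed of each of fresh0, fresh1, fresh2, spent0, spent1, spent2 below 0.02 m/s); the robot touches nothing.
It fails at once if a bystander is knocked away (over 40 mm) or over (distance of any of tube_rack, sanitiser, tape_roll, marker, label_roll from where it was at the start of the episode above 0.04 m or angle between any of tube_rack, sanitiser, tape_roll, marker, label_roll's own z axis and vertical above 0.5 rad).
Of fresh0, fresh1, fresh2 only 2 to 3 are there at a start; the rules pass over those that are not, and their reading is None.
Of spent0, spent1, spent2 only 2 to 3 are there at a start; the rules pass over those that are not, and their reading is None.
At some moment in a run one of fresh0, fresh1, fresh2 may be knocked a few centimetres aside while the robot is not near it.
Once in a run the grip may slacken for a moment while it holds something.
It also fails if it takes over 210 s, if anything falls off the work surface, if the arm or the gripper's body presses on something with over 40 N, if the wrist force passes 120 N, or if a joint passes its speed limit or range.

## Robot

A 6-joint arm with a two-finger parallel gripper is mounted at the origin on the work surface. World frame = base frame: x ahead of the robot, y to its left, z up, the work surface at z = 0. Lengths are in m, angles in degrees, forces in N, time in s.
With the tool pointing down it reaches from about 0.4 to 0.825 m from the base axis. Payload 7 kg.
Tool frame: the origin (TCP) lies at the very end of the fingers, on their centre line; the grasp point (between the pads) lies r.grip_depth behind it (r.grip_depth is the distance from the TCP to the grasp point, in m); z points along the fingers, y is the direction in which the jaws open and shut (so a half turn about z gives the same grasp; the last joint's range is limited). The gripper opens to 88 mm and grips with 3 to 60 N. Pads are 19 mm wide; open, the fingers measure 130 mm over their backs; the gripper's body (78 mm by 193 mm) begins 47 mm behind the grasp point.
Start: joints at [-49.211, 20.546, 0.682, 0, -70.136, -16.507], TCP at [0.278, -0.615, 0.227] pointing down, gripper open.
Joint ranges: [-176.03, 176.03], [-82.01, 121.73], [-58.28, 71.71], [-173.87, 95.51], [-174.79, -0.11], [-173.66, 173.66]. Speed limits (degrees/s): [136.94, 136.94, 172.46, 180, 180, 180].

## Interface

Orientations are given as [roll, pitch, yaw] about the fixed x, y, z axes, in that order (R = Rz(yaw) Ry(pitch) Rx(roll)).
In Python, from plant import r gives the robot as it stands. The module is installed in compiled form; this text tells all that it offers.
- The arm moves only by the tool step_arm, never from a script. Its argument "increments" is a list of rows, each a list of 3 entries, a list of its own where there are three numbers: the shift along the tool's x, y, z in m, then the turn, a rotation vector about the tool's x, y, z in rad, then the closure, from 0 (fully open) to 1 (shut). In form: [[[x, y, z], [wx, wy, wz], grip], ...]. A call has 1 to 10 rows; each row is the pose to reach, as a shift and turn from the pose commanded when the call began, along the tool's axes at that moment; what a row does not reach only later rows make up. A row lasts 1/10 s, in which the tool goes at most 50 mm and 8.59 degrees, less where a joint would pass 70% of its speed; a pose out of reach is approached as far as the arm can. A call with a gripper value outside its range is refused whole. The fingers move at their own pace and stop on an object; "force" is the grip in N (left out, the last holds). Time passes only in rows, so rows that repeat a pose let the fingers close. It gives the time, the measured TCP pose, the force and the opening at its end, in the units of the state.
- r.get_state(): the state, without advancing time (a new reading comes with each control period).
- r.capture(name): name is "side" or "top"; returns a dict with "color" (480x640x3 uint8, red, green, blue), "intrinsics" (3x3 intrinsics, pixels), "k1" (the pictures are not rectified: a ray, as slopes to the right and down, at radius r is drawn at 1 + k1 r^2 times it, then the intrinsics apply), "rvec" (rotation vector, rad) and "tvec" (3), from world to camera coordinates, as OpenCV has them. Camera axes: x right, y down, z forward; pixel columns grow to the right and rows downward; lengths in m; the calibration is good to about 2 mm. A picture is of the moment at which its call begins. There is no depth.
- r.close_job(): hands the job in, once; it reports no verdict.
The state is a dict: "time_s": time; "joints": joint angles; "qd": joint speeds; "joint_torque": joint torques, N m; "tcp_pos": TCP position; "eef_rot": TCP orientation; "contact_force": force on the tool from outside, world axes, zero at the start; "moment": the same for the moment, N m; "gripper_width": finger opening in m.
Only numpy, scipy, OpenCV 4.12 (cv2) and the standard library are available. Lean on these libraries where they do the work, as an engineer would, in place of code of your own. Each camera call takes 0.05 s, during which the arm holds its last target.

## Working session

There is one attempt and no reset: what is moved stays moved. The work goes in short steps, Python scripts to look and compute and a tool call to move; the robot and the scene stay as the last step left them, time stands still between calls to the robot, and variables do not carry over. Pictures are saved under pics/ and viewed, and the job is handed in when it is done.

Besides the shell and the picture viewer there is one more tool, called after "Request:" by a JSON object that holds its "fn" and its "kwargs". step_arm: Moves the arm, as the interface text tells. Its arguments: {"type":"object","properties":{"increments":{"type":"array","items":{"type":"array"}},"force":{"type":"number"}},"required":["increments"]}

```bash
mkdir -p pics; ls; python3 - <<'E'
from plant import r
import cv2,numpy as np
print(r.get_state(), r.grip_depth)
for n in("side","top"):
    c=r.capture(n); cv2.imwrite(f"pics/{n}0.png",c["color"][:,:,::-1])
    print(n,c["intrinsics"],c["k1"],c["rvec"],c["tvec"])
    R,_=cv2.Rodrigues(np.array(c["rvec"],float)); print(-R.T@np.array(c["tvec"],float).ravel())
E
```

```text
pics
{'time_s': 0.0, 'joints': array([-4.92117759e+01,  2.05929620e+01,  6.33845257e-01, -2.23832075e-02,
       -7.01349884e+01, -1.65058921e+01]), 'qd': array([ 0.12552954,  0.00494174,  0.03697411,  0.01428159, -0.071608  ,
        0.06762176]), 'joint_torque': array([ 8.46180901e-04, -5.82716203e+01,  2.93065381e+01,  6.99698389e+00,
        6.93502690e-03, -1.27570288e-04]), 'tcp_pos': array([ 0.2773587 , -0.61484618,  0.22559887]), 'eef_rot': array([ 1.79903794e+02, -6.56516437e-03, -1.55725286e+02]), 'contact_force': array([-0.09907831, -0.39766052,  0.11928109]), 'moment': array([-0.00737524, -0.02685446,  0.03700245]), 'gripper_width': 0.08808953690177572} 0.0188
side [[447.06875941   0.         322.51400592]
 [  0.         447.06875941 236.40174764]
 [  0.           0.           1.        ]] -0.013183957687544948 [ 0.13982039 -2.62901827  1.57809586] [0.44600899 0.12024041 0.99300194]
[0.34018228 0.86516317 0.57896748]
top [[600.64529242   0.         322.57793258]
 [  0.         600.64529242 234.28351064]
 [  0.           0.           1.        ]] -0.1436183123576787 [ 2.14096827 -2.15721006  0.15300147] [-0.00929246  0.46813134  1.61310748]
[ 0.23718143 -0.00961029  1.66282941]
```

View pics/side0.png

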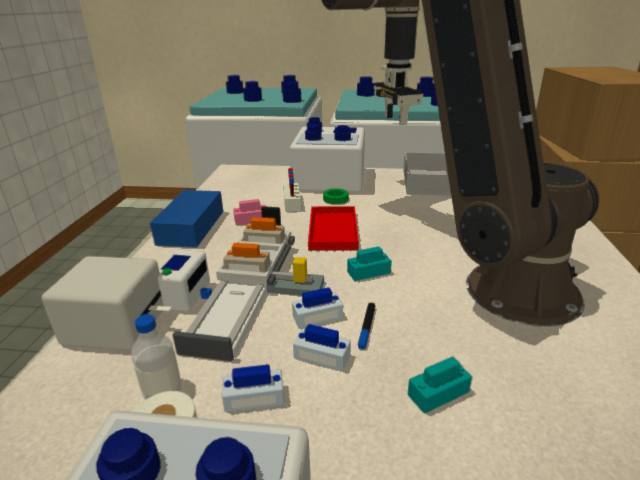

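View pics/top0.png

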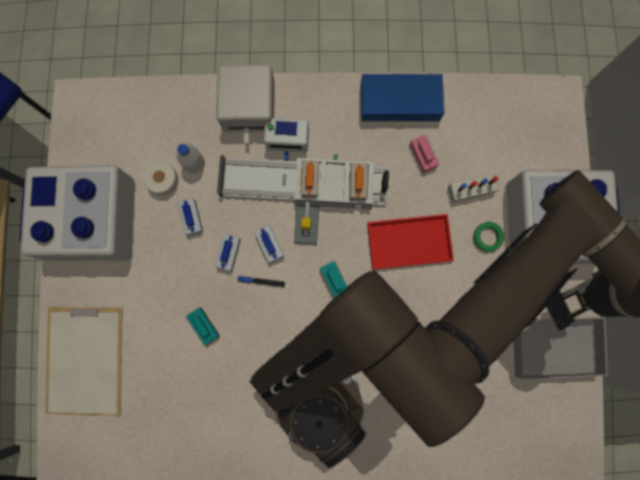

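Candidates: fresh (blue fin, white body) top px (191,216), (228,252), (268,244). Spent (orange) top px (310,178) and (360,180). Look-alikes: turquoise (202,325), (334,280) and pink (424,153); also the blue knobs on the instruments and the blue box, none of them wanted. I'll check this in a crop.

```bash
python3 - <<'E'
import cv2
a=cv2.imread("pics/top0.png")
cv2.imwrite("pics/c1.png",cv2.resize(a[120:300,150:410],None,fx=3,fy=3,interpolation=cv2.INTER_CUBIC))
b=cv2.imread("pics/side0.png")
cv2.imwrite("pics/c2.png",cv2.resize(b[190:420,140:400],None,fx=2.6,fy=2.6,interpolation=cv2.INTER_CUBIC))
E
```

```text
(no output)
```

View pics/c1.png

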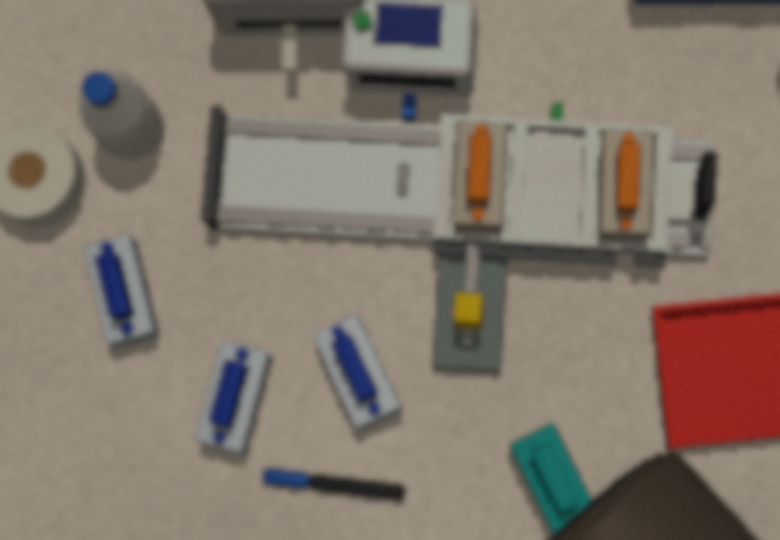

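View pics/c2.png

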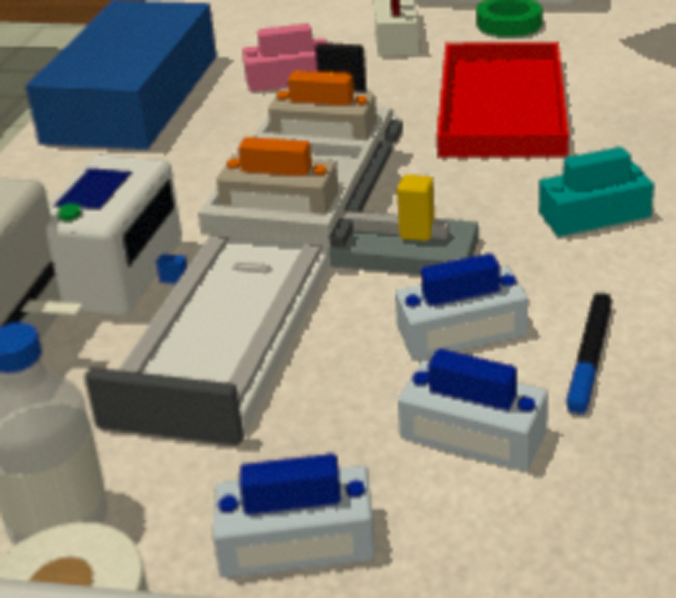

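```bash
cat > h.py <<'E'
import cv2,numpy as np
from scipy.optimize import minimize
from plant import r
S=4
def cap(n,save=None):
    c=r.capture(n); c["rvec"]=np.array(c["rvec"],float); c["tvec"]=np.array(c["tvec"],float)
    if save: cv2.imwrite(save,c["color"][:,:,::-1])
    return c
def proj(c,P):
    d=np.array([c["k1"],0,0,0,0],float)
    return cv2.projectPoints(np.array(P,float),c["rvec"],c["tvec"],c["intrinsics"],d)[0][:,0]
def unproj(c,uv,z):
    d=np.array([c["k1"],0,0,0,0],float)
    p=cv2.undistortPoints(np.array([uv],float),c["intrinsics"],d)[0,0]
    R,_=cv2.Rodrigues(c["rvec"]); o=-R.T@c["tvec"].ravel(); v=R.T@np.array([p[0],p[1],1]); 
    return (o+v*(z-o[2])/v[2])[:2]
def mask(c,kind):
    im=cv2.resize(c["color"],None,fx=S,fy=S,interpolation=cv2.INTER_CUBIC)
    h=cv2.cvtColor(im,cv2.COLOR_RGB2HSV); H,s,v=[h[...,i].astype(int) for i in range(3)]
    if kind=="blue": m=(H>110)&(H<130)&(s>150)&(v>50)
    if kind=="orange": m=(H>6)&(H<20)&(s>170)&(v>110)
    if kind=="yellow": m=(H>21)&(H<34)&(s>150)&(v>80)
    if kind=="red": m=((H<4)|(H>176))&(s>150)&(v>60)
    return m.astype(np.uint8)
def box(x,y,yaw,z0,z1,lx,ly):
    c,s=np.cos(yaw),np.sin(yaw)
    return [[x+c*a-s*b,y+s*a+c*b,z] for a in(-lx/2,lx/2) for b in(-ly/2,ly/2) for z in(z0,z1)]
def hull(c,P):
    return cv2.convexHull(((proj(c,P)+.5)*S-.5).astype(np.float32))
def fit(cams,kind,p0,z0=.038,z1=.064,lx=.06,ly=.02,fixyaw=False,ms=None):
    ms=[cv2.morphologyEx(mask(c,kind),cv2.MORPH_OPEN,np.ones((17,17)) if kind in("blue","orange") else np.ones((5,5))) for c in cams]
    rs=[];
    for c,m in zip(cams,ms):
        u=(proj(c,[[p0[0],p0[1],(z0+z1)/2]])[0]*S).astype(int); w=140
        x0,y0=max(u[0]-w,0),max(u[1]-w,0); mm=m[y0:u[1]+w,x0:u[0]+w]
        # keep component nearest the centre
        n,l,st,ce=cv2.connectedComponentsWithStats(mm)
        k=1+np.argmin([np.hypot(*(ce[i]-[u[0]-x0,u[1]-y0]))-0.02*st[i,4]**.5 if st[i,4]>300 else 1e9 for i in range(1,n)])
        mm=(l==k).astype(np.float32); rs.append((c,mm,x0,y0))
    def loss(p):
        L=0
        for c,mm,x0,y0 in rs:
            h=hull(c,box(p[0],p[1],p[2],z0,z1,lx,ly))-[x0,y0]
            im=np.zeros(mm.shape,np.uint8); cv2.fillConvexPoly(im,np.round(h*16).astype(np.int32),1,cv2.LINE_8,4)
            L+=np.abs(im-mm).sum()/mm.sum()
        return L/len(rs)
    best=None
    for dy in ([0] if fixyaw else [-.3,0,.3]):
        q=[p0[0],p0[1],p0[2]+dy]
        sx=np.array([q]+[np.add(q,d) for d in([.008,0,0],[0,.008,0],[0,0,.0001 if fixyaw else .15])])
        o=minimize(loss,q,method="Nelder-Mead",options=dict(initial_simplex=sx,xatol=1e-4,fatol=1e-4,maxiter=300))
        if best is None or o.fun<best.fun: best=o
    return best.x,best.fun
E
python3 - <<'E'
from h import *
T=cap("top");Sd=cap("side")
for k,uv,yaw,dz in[("blue",(191,216),.15,0),("blue",(228,252),-.25,0),("blue",(268,244),.4,0),("orange",(310,178),0,.036),("orange",(360,180),0,.036)]:
    x,y=unproj(T,uv,.055+dz)
    for cs in([T],[Sd],[T,Sd]):
        p,f=fit(cs,k,[x,y,yaw],.038+dz,.064+dz); print(k,p.round(4),np.degrees(p[2]).round(1),round(f,3))
x,y=unproj(T,(306,223),.07)
for cs in([T],[Sd],[T,Sd]):
    p,f=fit(cs,"yellow",[x,y,0],.035,.075,.028,.026); print("knob",p.round(4),round(f,3))
for uv in[(388,173),(388,190),(383,173),(383,190)]: print(uv,unproj(T,uv,.1))
m=mask(T,"red");m=cv2.morphologyEx(m,cv2.MORPH_OPEN,np.ones((9,9)));q,_=cv2.findContours(m,0,2);q=max(q,key=cv2.contourArea);R=cv2.minAreaRect(q)
for b in cv2.boxPoints(R)/S: print(b,unproj(T,b,.026))
p,f=fit([T],"red",[*unproj(T,np.array(R[0])/S,.013),0.03],0,.026,.132,.226);print(p,f)
E
```

```text
blue [0.5238 0.3574 0.4917] 28.2 1.016
blue [0.5201 0.3567 0.2924] 16.8 0.225
blue [0.5211 0.3582 0.3732] 21.4 0.649
blue [ 0.4212  0.2509 -0.002 ] -0.1 1.106
blue [ 0.4214  0.2512 -0.4334] -24.8 0.25
blue [ 0.4225  0.2488 -0.4209] -24.1 0.687Traceback (most recent call last):
  File "<stdin>", line 6, in <module>
  File "h.py", line 38, in fit
    k=1+np.argmin([np.hypot(*(ce[i]-[u[0]-x0,u[1]-y0]))-0.02*st[i,4]**.5 if st[i,4]>300 else 1e9 for i in range(1,n)])
        ~~~~~~~~~^^^^^^^^^^^^^^^^^^^^^^^^^^^^^^^^^^^^^^^^^^^^^^^^^^^^^^^^^^^^^^^^^^^^^^^^^^^^^^^^^^^^^^^^^^^^^^^^^^^^^
    return _wrapfunc(a, 'argmin', axis=axis, out=out, **kwds)
    return _wrapit(obj, method, *args, **kwds)
    result = getattr(arr, method)(*args, **kwds)
ValueError: attempt to get argmin of an empty sequence
```

```bash
python3 - <<'E'
from h import *
a=cv2.imread("pics/top0.png");b=cv2.imread("pics/side0.png")
h=cv2.cvtColor(a,cv2.COLOR_BGR2HSV);g=cv2.cvtColor(b,cv2.COLOR_BGR2HSV)
for u,v in[(191,216),(268,244),(310,178),(306,223)]: print(h[v-1:v+2,u-7:u+8].tolist()[1])
print(g[378,250:255].tolist(), g[230,262:266].tolist(),h[251,220:226].tolist())
E
```

```text
[[115, 67, 106], [115, 147, 97], [114, 191, 99], [113, 197, 101], [114, 183, 103], [113, 193, 102], [113, 188, 92], [116, 116, 79], [113, 32, 96], [96, 10, 129], [90, 4, 143], [75, 4, 145], [75, 7, 138], [75, 4, 118], [30, 11, 97]]
[[70, 6, 139], [70, 6, 136], [98, 9, 114], [116, 43, 95], [115, 117, 94], [114, 173, 99], [114, 186, 104], [113, 185, 106], [113, 179, 108], [113, 183, 107], [115, 144, 106], [114, 73, 109], [114, 20, 127], [80, 5, 143], [75, 3, 151]]
[[18, 56, 133], [17, 61, 126], [13, 101, 116], [12, 173, 131], [13, 210, 148], [13, 212, 155], [13, 208, 157], [13, 214, 157], [13, 215, 152], [12, 179, 140], [12, 112, 128], [15, 68, 131], [18, 54, 136], [19, 54, 136], [19, 47, 131]]
[[43, 19, 92], [24, 66, 101], [22, 151, 128], [24, 208, 148], [24, 231, 157], [24, 231, 159], [24, 231, 159], [24, 226, 159], [24, 221, 159], [24, 221, 156], [24, 218, 143], [23, 162, 115], [24, 78, 92], [42, 28, 90], [60, 17, 90]]
[[113, 249, 84], [113, 237, 86], [114, 246, 82], [113, 249, 84], [113, 252, 83]] [[16, 107, 119], [16, 108, 118], [16, 107, 119], [16, 111, 119]] [[102, 10, 134], [112, 31, 123], [116, 84, 109], [114, 158, 102], [114, 183, 103], [114, 187, 105]]
```

```bash
sed -i 's/(H>110)&(H<130)&(s>150)&(v>50)/(H>108)\&(H<130)\&(s>100)\&(v>40)/; s/(H>6)&(H<20)&(s>170)&(v>110)/(H>6)\&(H<20)\&(s>135)\&(v>80)/; s/(s>150)&(v>80)/(s>115)\&(v>60)/' h.py
cat > loc.py <<'E'
from h import *
def run():
    T=cap("top");Sd=cap("side")
    for k,uv,yaw,dz in[("blue",(191,216),.15,0),("blue",(228,252),-.25,0),("blue",(268,244),.4,0),("orange",(310,178),0,.036),("orange",(360,180),0,.036)]:
        x,y=unproj(T,uv,.055+dz)
        for cs in([T],[Sd],[T,Sd]):
            p,f=fit(cs,k,[x,y,yaw],.038+dz,.064+dz); print(k,p.round(4),np.degrees(p[2]).round(1),round(f,3))
    x,y=unproj(T,(306,223),.07)
    for cs in([T],[Sd],[T,Sd]):
        p,f=fit(cs,"yellow",[x,y,0],.035,.075,.028,.026); print("knob",p.round(4),round(f,3))
    for uv in[(388,173),(388,190),(383,173),(383,190)]: print(uv,unproj(T,uv,.1))
    m=mask(T,"red");m=cv2.morphologyEx(m,cv2.MORPH_OPEN,np.ones((9,9)));q,_=cv2.findContours(m,0,2);q=max(q,key=cv2.contourArea);R=cv2.minAreaRect(q)
    for b in cv2.boxPoints(R)/S: print(b,unproj(T,b,.026))
if __name__=="__main__": run()
E
python3 loc.py
```

```text
blue [0.5212 0.3565 0.4163] 23.9 0.578
blue [0.5208 0.3579 0.2915] 16.7 0.164
blue [0.521  0.3585 0.3376] 19.3 0.386
blue [ 0.4204  0.2499 -0.0431] -2.5 0.611
blue [ 0.4232  0.2511 -0.3715] -21.3 0.196
blue [ 0.4226  0.2512 -0.3896] -22.3 0.403
blue [0.4446 0.1365 0.5431] 31.1 0.435
blue [0.4439 0.1377 0.3024] 17.3 0.15
blue [0.4436 0.137  0.4966] 28.5 0.303
orange [0.6208 0.0216 0.0009] 0.0 0.189
orange [ 0.6188  0.0245 -0.1309] -7.5 0.121
orange [ 0.6196  0.0222 -0.0032] -0.2 0.168
orange [ 0.6126 -0.1116 -0.1221] -7.0 0.233
orange [ 0.6093 -0.1095  0.0782] 4.5 0.075
orange [ 0.6102 -0.1103 -0.0739] -4.2 0.169
knob [0.4959 0.0327 0.0259] 0.163
knob [0.4937 0.0456 0.0975] 0.124
knob [0.4959 0.0332 0.07  ] 0.201
(388, 173) [ 0.62283795 -0.18898785]
(388, 190) [ 0.57633522 -0.18779423]
(383, 173) [ 0.6228945 -0.1755677]
(383, 190) [ 0.57640389 -0.17443884]
[367.51605 222.59302] [ 0.50072522 -0.13723084]
[448.21722 214.07178] [ 0.52325352 -0.36308639]
[453.15686 260.853  ] [ 0.39240546 -0.37206272]
[372.4557  269.37424] [ 0.3711252 -0.1484658]
```

```bash
sed -i 's/np.ones((17,17)) if kind in("blue","orange") else np.ones((5,5))/cv2.getStructuringElement(2,(13,13)) if kind in("blue","orange") else np.ones((5,5))/' h.py
python3 loc.py | grep -v '('
python3 - <<'E'
from h import *
a=cv2.cvtColor(cv2.imread("pics/top0.png"),4)
m=cv2.morphologyEx(mask(dict(color=a),"blue"),cv2.MORPH_OPEN,cv2.getStructuringElement(2,(13,13)))
im=cv2.resize(a,None,fx=4,fy=4,interpolation=2)[:,:,::-1].copy()
q,_=cv2.findContours(m,0,2);cv2.drawContours(im,q,-1,(0,255,255),1)
cv2.imwrite("pics/m.png",im[780:1080,680:1180])
E
```

```text
blue [0.5235 0.3576 0.4258] 24.4 0.478
blue [0.5209 0.3578 0.2921] 16.7 0.159
blue [0.5218 0.3585 0.3422] 19.6 0.334
blue [ 0.4212  0.2495 -0.3933] -22.5 0.526
blue [ 0.4226  0.2518 -0.3512] -20.1 0.197
blue [ 0.4231  0.2515 -0.3334] -19.1 0.367
blue [0.4462 0.1366 0.5242] 30.0 0.36
blue [0.4425 0.1365 0.4766] 27.3 0.163
blue [0.4444 0.1375 0.5018] 28.8 0.279
orange [ 6.223e-01  2.230e-02 -3.000e-04] -0.0 0.188
orange [ 0.6194  0.0252 -0.1178] -6.8 0.143
orange [ 0.6211  0.0226 -0.0211] -1.2 0.195
orange [ 0.6134 -0.1116 -0.1165] -6.7 0.205
orange [ 0.611  -0.1089  0.0107] 0.6 0.11
orange [ 0.6121 -0.1112 -0.1105] -6.3 0.181
knob [ 0.4964  0.0325 -0.0091] 0.159
knob [0.4938 0.0466 0.0826] 0.13
knob [0.496  0.0332 0.0774] 0.203
[367.48492 222.60876] [ 0.50068177 -0.13714389]
[448.1394  213.96722] [ 0.52355016 -0.36287844]
[453.15295 260.76044] [ 0.39266163 -0.3720609 ]
[372.49847 269.40198] [ 0.37104812 -0.14858165]
```

View pics/m.png

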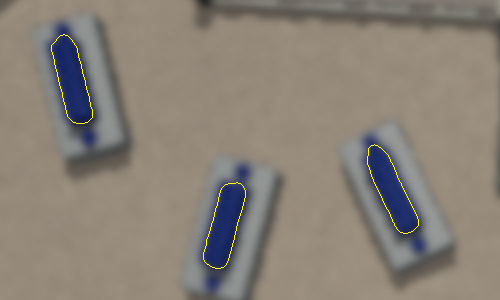

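```bash
cat >> h.py <<'E'
def fin(c,kind,xy,dz=0):
    """fin pose from one view: centre of the top face by hull fit on mask w/ yaw from PCA of fin+dots, unprojected"""
    m=mask(c,kind); u=proj(c,[[xy[0],xy[1],.055+dz]])[0]*S
    mo=cv2.morphologyEx(m,cv2.MORPH_OPEN,cv2.getStructuringElement(2,(13,13)))
    n,l,st,ce=cv2.connectedComponentsWithStats(mo)
    k=1+np.argmin([np.hypot(*(ce[i]-u)) if st[i,4]>300 else 1e9 for i in range(1,n)])
    ys,xs=np.nonzero(l==k); P=np.array([unproj(c,((x+.5)/S-.5,(y+.5)/S-.5),.064+dz) for x,y in list(zip(xs,ys))[::7]])
    ct=P.mean(0)
    # fin+dots
    ys,xs=np.nonzero(m); Q=np.array([unproj(c,((x+.5)/S-.5,(y+.5)/S-.5),.05+dz) for x,y in zip(xs,ys) if np.hypot(x-ce[k][0],y-ce[k][1])<90])
    Q=Q[np.hypot(*(Q-ct).T)<.055]
    w,v=np.linalg.eigh(np.cov(Q.T)); a=v[:,1]*np.sign(v[0,1])
    w,v=np.linalg.eigh(np.cov(P.T)); b=v[:,1]*np.sign(v[0,1])
    e=(P-ct)@a; f=(P-ct)@[-a[1],a[0]]
    return ct,np.degrees(np.arctan2(a[1],a[0])),np.degrees(np.arctan2(b[1],b[0])),np.ptp(e),np.ptp(f)
E
python3 - <<'E'
from h import *
T=cap("top");Sd=cap("side")
for k,xy,dz in[("blue",(.522,.357),0),("blue",(.423,.251),0),("blue",(.445,.137),0),("orange",(.621,.022),.036),("orange",(.612,-.111),.036)]:
    for c in(T,): print(k,*[np.round(q,4) for q in fin(c,k,xy,dz)])
E
```

```text
blue [0.5205 0.3545] 15.5743 15.423 0.0635 0.018
blue [0.4205 0.2482] -14.3652 -13.625 0.0591 0.0177
blue [0.4436 0.1355] 24.9613 24.0805 0.0643 0.0167
orange [0.619  0.0218] -2.7703 -3.5201 0.07 0.019
orange [ 0.6105 -0.1108] -3.2461 -3.6207 0.0698 0.0194
```

```bash
cat > mv.py <<'E'
import sys,json,numpy as np
from scipy.spatial.transform import Rotation as Ro
# usage: mv.py done dx dy dz wz  -> update cmd ; mv.py to x y z yaw
F='cmd.json'
def load():
    try: return json.load(open(F))
    except Exception: return [0.278,-0.615,0.227,-155.718]
def rot(y): return Ro.from_euler('xyz',[180,0,y],degrees=True)
if __name__=="__main__":
    c=load(); a=[float(x) for x in sys.argv[2:]]
    if sys.argv[1]=='done':
        p=np.array(c[:3])+rot(c[3]).apply(a[:3]); c=[*p.tolist(),c[3]-np.degrees(a[3])]; json.dump(c,open(F,'w'))
        print("cmd",np.round(c,4))
    elif sys.argv[1]=='to':
        d=rot(c[3]).inv().apply(np.array(a[:3])-c[:3]); w=-np.radians(a[3]-c[3])
        print("shift",d.round(4),"wz",round(w,3))
E
python3 mv.py to .611 -.111 .227 -183.5
```

```text
shift [-0.5108  0.3225  0.    ] wz 0.485
```

Request:
{"fn": "step_arm", "kwargs": {"increments": [[[-0.03,0.02,0],[0,0,0.03],0.4],[[-0.07,0.04,0],[0,0,0.07],0.4],[[-0.11,0.07,0],[0,0,0.11],0.5],[[-0.15,0.095,0],[0,0,0.15],0.5],[[-0.19,0.12,0],[0,0,0.19],0.5],[[-0.23,0.145,0],[0,0,0.23],0.5],[[-0.27,0.17,0],[0,0,0.27],0.5],[[-0.3,0.19,0],[0,0,0.3],0.5],[[-0.3,0.19,0],[0,0,0.3],0.5],[[-0.3,0.19,0],[0,0,0.3],0.5]]}}

```text
time_s: 1.5
tcp_pos: [0.4734, -0.3179, 0.2267]
eef_rot: [-180.0, 0.0, -172.8]
contact_force: [-0.9, -0.0, 0.7]
gripper_width: 0.044
```

```bash
python3 mv.py done -.3 .19 0 .3; python3 mv.py to .611 -.111 .227 -183.5; python3 -c "
from plant import r; s=r.get_state(); print(s)"
```

```text
cmd [   0.4733   -0.3184    0.227  -172.9067]
shift [-0.1622  0.1889  0.    ] wz 0.185
{'time_s': 1.5, 'joints': array([-1.42290066e+01,  1.07169379e+01, -1.28190675e+01,  3.53853477e-03,
       -6.64484714e+01, -6.85416199e+01]), 'qd': array([-1.9395288 ,  0.28561271, -0.06142525,  0.05584228,  0.02583443,
        0.58374129]), 'joint_torque': array([ 1.20262876e+00, -4.38887537e+01,  2.85802817e+01,  6.74635023e+00,
       -2.38964986e-02, -1.80717967e-01]), 'tcp_pos': array([ 0.47338743, -0.31793301,  0.22674949]), 'eef_rot': array([-1.79991302e+02,  1.32604151e-02, -1.72769212e+02]), 'contact_force': array([-0.8693659 , -0.00488234,  0.72965838]), 'moment': array([0.00843911, 0.04344861, 0.02314213]), 'gripper_width': 0.04396493671124239}
```

Request:
{"fn": "step_arm", "kwargs": {"increments": [[[-0.02,0.024,0],[0,0,0.03],0.5],[[-0.05,0.06,0],[0,0,0.06],0.5],[[-0.085,0.1,0],[0,0,0.1],0.5],[[-0.12,0.14,0],[0,0,0.14],0.5],[[-0.15,0.175,0],[0,0,0.17],0.5],[[-0.162,0.189,0],[0,0,0.185],0.5],[[-0.162,0.189,0.02],[0,0,0.185],0.5],[[-0.162,0.189,0.05],[0,0,0.185],0.5],[[-0.162,0.189,0.08],[0,0,0.185],0.5],[[-0.162,0.189,0.08],[0,0,0.185],0.5]]}}

```text
time_s: 2.5
tcp_pos: [0.6073, -0.1123, 0.1423]
eef_rot: [-180.0, -0.4, 176.4]
contact_force: [-1.0, 0.2, -0.1]
gripper_width: 0.0435
```

```bash
python3 mv.py done -.162 .189 .08 .185; python3 - <<'E'
from h import *
T=cap("top","pics/top1.png");Sd=cap("side","pics/side1.png")
a=cv2.imread("pics/top1.png");b=cv2.imread("pics/side1.png")
cv2.imwrite("pics/v1.png",np.vstack([cv2.resize(a[120:240,260:420],None,fx=4,fy=3),cv2.resize(b[150:300,170:330],None,fx=4,fy=1.6)])[:600])
E
```

```text
cmd [ 6.107000e-01 -1.109000e-01  1.470000e-01 -1.835065e+02]
```

View pics/side1.png

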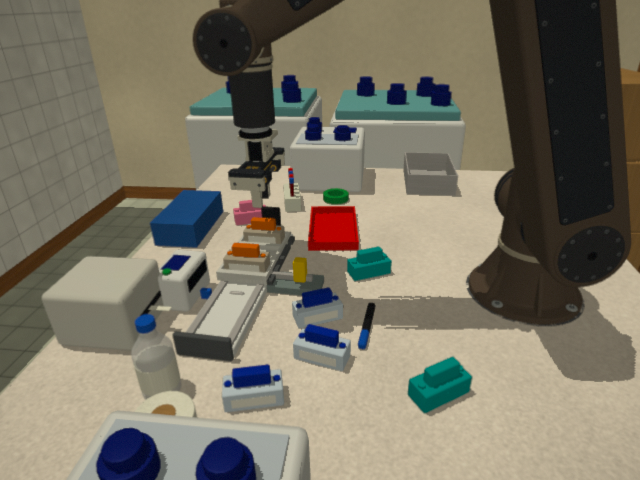

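View pics/top1.png

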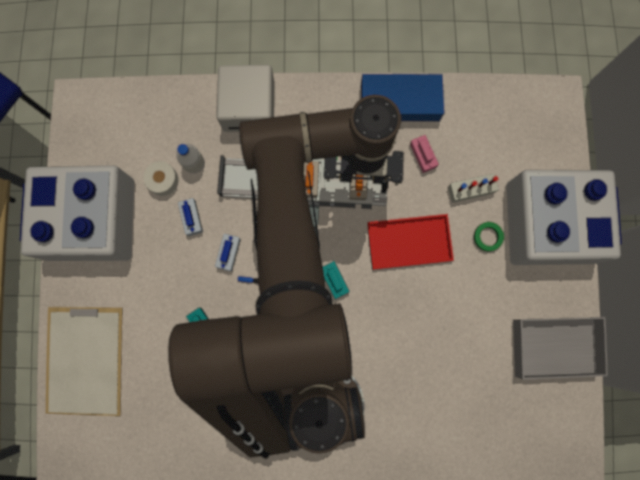

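```bash
cat > st.py <<'E'
from plant import r
s=r.get_state(); print(round(s['time_s'],2),s['tcp_pos'].round(4),s['eef_rot'].round(1),s['contact_force'].round(1),round(s['gripper_width'],4))
E
python3 st.py
```

```text
2.6 [ 0.6103 -0.1124  0.1469] [-180.    -0.   176.4] [ 0.9 -0.6 -0.1] 0.0439
```

```bash
python3 - <<'E'
from h import *
a=cv2.imread("pics/side1.png"); cv2.imwrite("pics/v1.png",cv2.resize(a[140:270,190:330],None,fx=5,fy=4.5,interpolation=2))
E
```

```text
(no output)
```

View pics/v1.png

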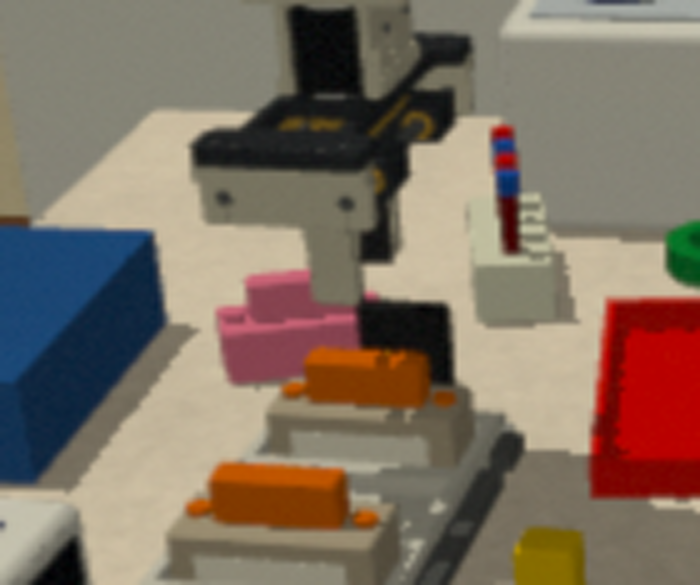

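Request:
{"fn": "step_arm", "kwargs": {"increments": [[[0,0,0.02],[0,0,0],0.5],[[0,0,0.04],[0,0,0],0.5],[[0,0,0.055],[0,0,0],0.5],[[0,0,0.065],[0,0,0],0.5],[[0,0,0.069],[0,0,0],0.5],[[0,0,0.069],[0,0,0],0.5],[[0,0,0.069],[0,0,0],0.85],[[0,0,0.069],[0,0,0],0.95],[[0,0,0.069],[0,0,0],0.95],[[0,0,0.069],[0,0,0],0.95]], "force": 30}}

```text
time_s: 3.6
tcp_pos: [0.6105, -0.1111, 0.078]
eef_rot: [180.0, 0.0, 176.5]
contact_force: [0.2, 0.8, 1.9]
gripper_width: 0.0197
```

```bash
python3 mv.py done 0 0 .069 0;python3 mv.py to .442 -.205 .2 -174.4;  python3 st.py
```

```text
cmd [ 6.107000e-01 -1.109000e-01  7.800000e-02 -1.835065e+02]
shift [ 0.1627 -0.1043 -0.122 ] wz -0.159
3.6 [ 0.6105 -0.1111  0.078 ] [180.    0.  176.5] [0.2 0.8 1.9] 0.0197
```

Request:
{"fn": "step_arm", "kwargs": {"increments": [[[0,0,-0.01],[0,0,0],0.95],[[0,0,-0.03],[0,0,0],0.95],[[0,0,-0.06],[0,0,0],0.95],[[0.01,-0.006,-0.09],[0,0,0],0.95],[[0.03,-0.02,-0.11],[0,0,-0.02],0.95],[[0.06,-0.04,-0.12],[0,0,-0.05],0.95],[[0.095,-0.06,-0.12],[0,0,-0.09],0.95],[[0.13,-0.083,-0.12],[0,0,-0.13],0.95],[[0.155,-0.1,-0.12],[0,0,-0.16],0.95],[[0.163,-0.104,-0.12],[0,0,-0.16],0.95]], "force": 40}}

```text
time_s: 4.6
tcp_pos: [0.4385, -0.2059, 0.1983]
eef_rot: [180.0, 0.0, -174.4]
contact_force: [-0.3, 0.1, -1.8]
gripper_width: 0.0198
```

```bash
python3 mv.py done .163 -.104 -.12 -.16;python3 mv.py to .442 -.205 .05 -174.4; python3 - <<'E'
from h import *
b=cap("side")["color"][:,:,::-1];cv2.imwrite("pics/v2.png",cv2.resize(b[80:300,200:440],None,fx=3,fy=2.7))
E
python3 st.py
```

```text
cmd [   0.4417   -0.2047    0.198  -174.3391]
shift [-0.0003 -0.0003  0.148 ] wz 0.001
4.65 [ 0.4387 -0.2058  0.1984] [ 180.     0.  -174.4] [-1.3  0.1 -3. ] 0.0197
```

View pics/v2.png

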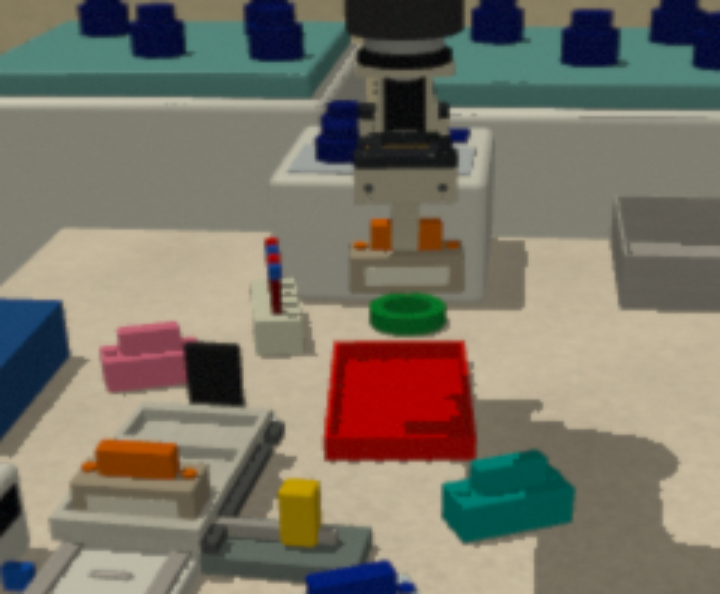

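Request:
{"fn": "step_arm", "kwargs": {"increments": [[[0,0,0.03],[0,0,0],0.95],[[0,0,0.06],[0,0,0],0.95],[[0,0,0.09],[0,0,0],0.95],[[0,0,0.115],[0,0,0],0.95],[[0,0,0.135],[0,0,0],0.95],[[0,0,0.145],[0,0,0],0.95],[[0,0,0.149],[0,0,0],0.95],[[0,0,0.149],[0,0,0],0.95],[[0,0,0.149],[0,0,0],0.55],[[0,0,0.149],[0,0,0],0.55]]}}

```text
time_s: 5.65
tcp_pos: [0.4423, -0.205, 0.0495]
eef_rot: [-180.0, 0.1, -174.3]
contact_force: [-0.5, 0.4, -0.6]
gripper_width: 0.0306
```

```bash
python3 mv.py done 0 0 .149 0;python3 mv.py to .620 .022 .2 -183.5; python3 st.py
```

```text
cmd [ 4.417000e-01 -2.047000e-01  4.900000e-02 -1.743391e+02]
shift [-0.1998  0.208  -0.151 ] wz 0.16
5.65 [ 0.4423 -0.205   0.0495] [-1.800e+02  1.000e-01 -1.743e+02] [-0.5  0.4 -0.6] 0.0306
```

Request:
{"fn": "step_arm", "kwargs": {"increments": [[[0,0,0],[0,0,0],0.55],[[0,0,-0.03],[0,0,0],0.55],[[0,0,-0.07],[0,0,0],0.55],[[0,0,-0.11],[0,0,0],0.55],[[-0.02,0.02,-0.14],[0,0,0.02],0.55],[[-0.05,0.052,-0.15],[0,0,0.05],0.55],[[-0.08,0.083,-0.15],[0,0,0.08],0.55],[[-0.11,0.115,-0.15],[0,0,0.1],0.55],[[-0.14,0.146,-0.15],[0,0,0.12],0.55],[[-0.14,0.146,-0.15],[0,0,0.12],0.55]]}}

```text
time_s: 6.65
tcp_pos: [0.569, -0.0426, 0.1986]
eef_rot: [180.0, 0.1, 178.9]
contact_force: [-1.0, -1.1, -0.5]
gripper_width: 0.0396
```

```bash
python3 mv.py done -.14 .146 -.15 .12;python3 mv.py to .620 .022 .078 -183.5; python3 st.py; python3 - <<'E'
from h import *
b=cap("side")["color"][:,:,::-1];a=cap("top","pics/top2.png");cv2.imwrite("pics/v3.png",cv2.resize(b[80:300,200:440],None,fx=3,fy=2.7))
E
```

```text
cmd [ 5.666000e-01 -4.560000e-02  1.990000e-01 -1.812146e+02]
shift [-0.0519  0.0687  0.121 ] wz 0.04
6.65 [ 0.569  -0.0426  0.1986] [1.800e+02 1.000e-01 1.789e+02] [-1.  -1.1 -0.5] 0.0396
```

View pics/v3.png

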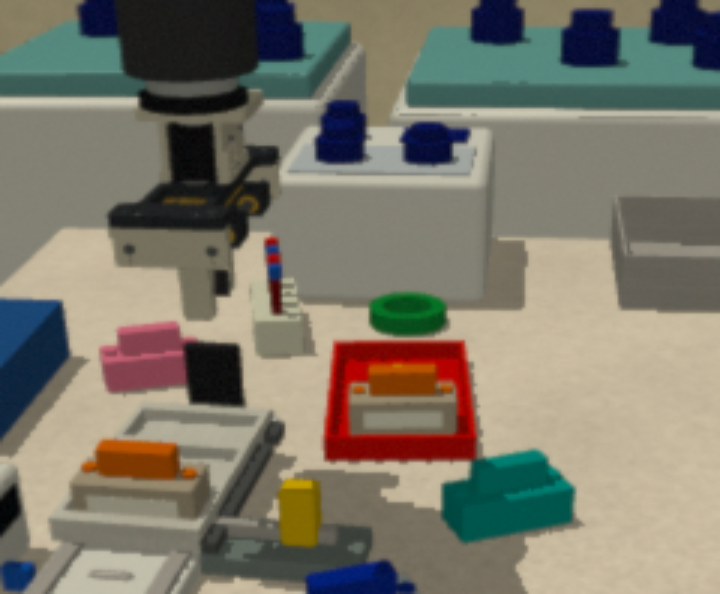

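View pics/top2.png

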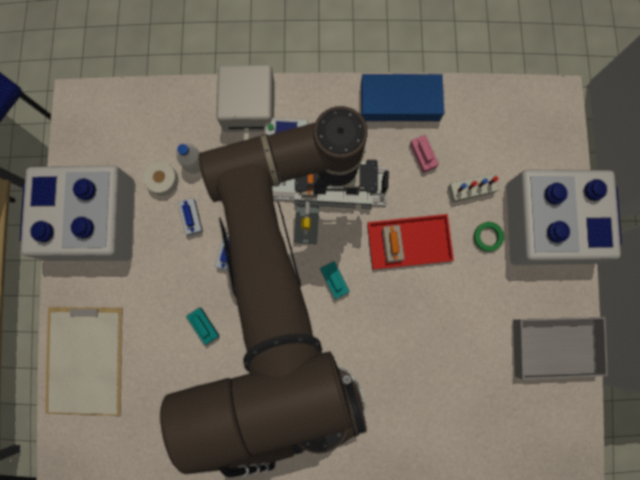

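Request:
{"fn": "step_arm", "kwargs": {"increments": [[[-0.02,0.03,0.01],[0,0,0.02],0.5],[[-0.04,0.055,0.03],[0,0,0.04],0.5],[[-0.052,0.069,0.05],[0,0,0.04],0.5],[[-0.052,0.069,0.07],[0,0,0.04],0.5],[[-0.052,0.069,0.095],[0,0,0.04],0.5],[[-0.052,0.069,0.115],[0,0,0.04],0.5],[[-0.052,0.069,0.121],[0,0,0.04],0.5],[[-0.052,0.069,0.121],[0,0,0.04],0.5],[[-0.052,0.069,0.121],[0,0,0.04],0.95],[[-0.052,0.069,0.121],[0,0,0.04],0.95]]}}

```text
time_s: 7.75
tcp_pos: [0.6204, 0.0219, 0.079]
eef_rot: [180.0, 0.1, 176.5]
contact_force: [-0.5, -0.2, -1.1]
gripper_width: 0.0329
```

Request:
{"fn": "step_arm", "kwargs": {"increments": [[[0,0,0],[0,0,0],0.95],[[0,0,0],[0,0,0],0.95],[[0,0,0],[0,0,0],0.95]]}}

```text
time_s: 8.05
tcp_pos: [0.62, 0.0221, 0.0784]
eef_rot: [180.0, 0.1, 176.5]
contact_force: [-1.8, -0.2, 5.5]
gripper_width: 0.0197
```

```bash
python3 mv.py done -.052 .069 .121 .04;python3 mv.py to .452 -.305 .2 -174.4; python3 st.py
```

```text
cmd [ 6.201000e-01  2.230000e-02  7.800000e-02 -1.835065e+02]
shift [ 0.1477 -0.3369 -0.122 ] wz -0.159
8.05 [0.62   0.0221 0.0784] [1.800e+02 1.000e-01 1.765e+02] [-1.8 -0.2  5.5] 0.0197
```

Request:
{"fn": "step_arm", "kwargs": {"increments": [[[0,0,-0.01],[0,0,0],0.95],[[0,0,-0.03],[0,0,0],0.95],[[0,0,-0.06],[0,0,0],0.95],[[0,-0.01,-0.09],[0,0,0],0.95],[[0.01,-0.03,-0.11],[0,0,0],0.95],[[0.025,-0.06,-0.12],[0,0,-0.02],0.95],[[0.04,-0.095,-0.12],[0,0,-0.04],0.95],[[0.055,-0.13,-0.12],[0,0,-0.06],0.95],[[0.07,-0.16,-0.12],[0,0,-0.07],0.95],[[0.08,-0.18,-0.12],[0,0,-0.08],0.95]]}}

```text
time_s: 9.05
tcp_pos: [0.5269, -0.1543, 0.1977]
eef_rot: [180.0, -0.0, -179.0]
contact_force: [0.6, 0.7, -2.2]
gripper_width: 0.0198
```

```bash
python3 mv.py done .08 -.18 -.12 -.08;python3 mv.py to .452 -.305 .05 -174.4; python3 st.py
```

```text
cmd [ 5.292000e-01 -1.525000e-01  1.980000e-01 -1.789228e+02]
shift [ 0.0801 -0.151   0.148 ] wz -0.079
9.05 [ 0.5269 -0.1543  0.1977] [ 180.   -0. -179.] [ 0.6  0.7 -2.2] 0.0198
```

Request:
{"fn": "step_arm", "kwargs": {"increments": [[[0.01,-0.02,0],[0,0,-0.02],0.95],[[0.03,-0.055,0],[0,0,-0.03],0.95],[[0.05,-0.09,0],[0,0,-0.05],0.95],[[0.065,-0.12,0],[0,0,-0.07],0.95],[[0.077,-0.145,0.01],[0,0,-0.08],0.95],[[0.08,-0.151,0.03],[0,0,-0.08],0.95],[[0.08,-0.151,0.06],[0,0,-0.08],0.95],[[0.08,-0.151,0.09],[0,0,-0.08],0.95],[[0.08,-0.151,0.11],[0,0,-0.08],0.95],[[0.08,-0.151,0.12],[0,0,-0.08],0.95]]}}

```text
time_s: 10.05
tcp_pos: [0.4502, -0.3048, 0.0758]
eef_rot: [179.9, -0.2, -174.4]
contact_force: [0.2, 0.2, -2.5]
gripper_width: 0.0198
```

Request:
{"fn": "step_arm", "kwargs": {"increments": [[[0,0,0.015],[0,0,0],0.95],[[0,0,0.025],[0,0,0],0.95],[[0,0,0.029],[0,0,0],0.95],[[0,0,0.029],[0,0,0],0.95],[[0,0,0.029],[0,0,0],0.55],[[0,0,0.029],[0,0,0],0.55],[[0,0,0.029],[0,0,0],0.55],[[0,0,0.01],[0,0,0],0.55],[[0,0,-0.03],[0,0,0],0.55],[[0,0,-0.07],[0,0,0],0.55]]}}

```text
time_s: 11.05
tcp_pos: [0.4511, -0.3052, 0.1485]
eef_rot: [180.0, -0.1, -174.3]
contact_force: [1.5, -0.1, 0.3]
gripper_width: 0.0392
```

```bash
python3 mv.py done .08 -.151 .12 -.08;python3 mv.py done 0 0 -.07 0; python3 st.py; python3 - <<'E'
from h import *
b=cap("side")["color"][:,:,::-1];cv2.imwrite("pics/v4.png",b);a=cap("top","pics/top3.png")
cv2.imwrite("pics/v5.png",cv2.resize(cv2.imread("pics/top3.png")[130:290,170:410],None,fx=3.2,fy=3.2,interpolation=2))
E
```

```text
cmd [ 4.521000e-01 -3.050000e-01  7.800000e-02 -1.743391e+02]
cmd [ 4.521000e-01 -3.050000e-01  1.480000e-01 -1.743391e+02]
11.05 [ 0.4511 -0.3052  0.1485] [ 1.800e+02 -1.000e-01 -1.743e+02] [ 1.5 -0.1  0.3] 0.0392
```

View pics/v4.png

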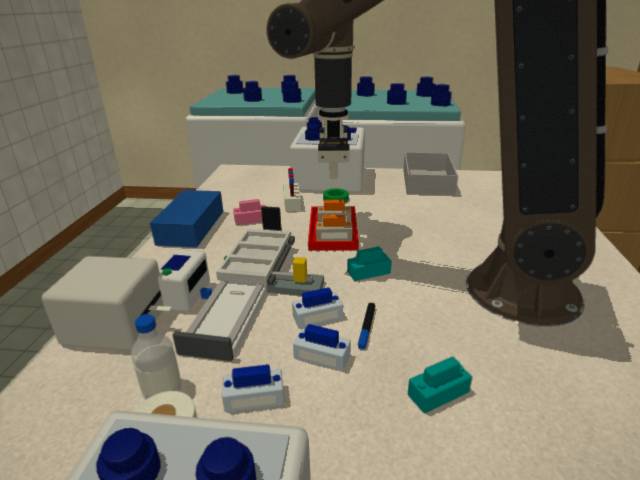

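View pics/v5.png

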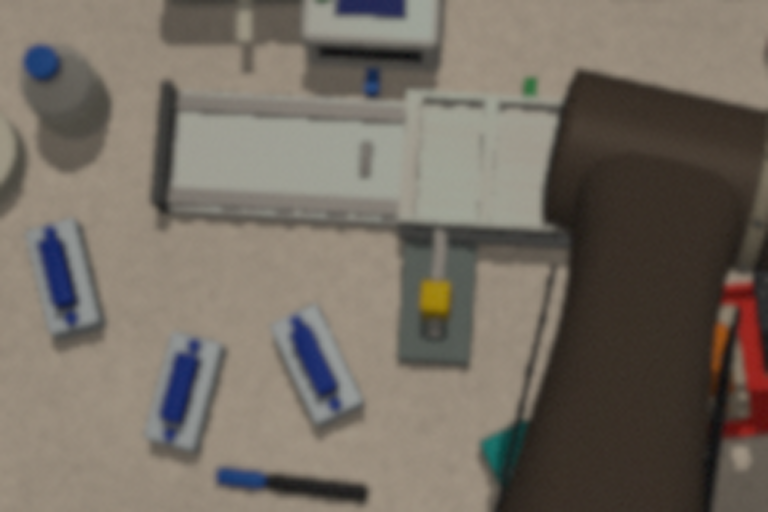

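```bash
python3 mv.py to .444 .1365 .2 -155.5
```

```text
shift [-0.0355  0.4401 -0.052 ] wz -0.329
```

Request:
{"fn": "step_arm", "kwargs": {"increments": [[[0,0.02,-0.02],[0,0,0],0.55],[[-0.005,0.06,-0.04],[0,0,-0.03],0.5],[[-0.008,0.105,-0.05],[0,0,-0.06],0.5],[[-0.012,0.15,-0.05],[0,0,-0.1],0.5],[[-0.016,0.195,-0.05],[0,0,-0.14],0.5],[[-0.02,0.24,-0.05],[0,0,-0.18],0.5],[[-0.023,0.285,-0.05],[0,0,-0.22],0.5],[[-0.027,0.33,-0.05],[0,0,-0.26],0.5],[[-0.031,0.375,-0.05],[0,0,-0.3],0.5],[[-0.035,0.42,-0.05],[0,0,-0.33],0.5]]}}

```text
time_s: 12.15
tcp_pos: [0.4446, 0.1181, 0.198]
eef_rot: [180.0, 0.1, -155.3]
contact_force: [1.0, -0.4, 0.0]
gripper_width: 0.0443
```

Request:
{"fn": "step_arm", "kwargs": {"increments": [[[0,0.01,0],[0,0,0],0.5],[[0,0.02,0],[0,0,0],0.5],[[0,0.02,0],[0,0,0],0.5],[[0,0.02,0],[0,0,0],0.5]]}}

```text
time_s: 12.55
tcp_pos: [0.4366, 0.1336, 0.1976]
eef_rot: [-180.0, 0.0, -155.5]
contact_force: [-0.9, 0.2, -0.0]
gripper_width: 0.0436
```

```bash
python3 mv.py done -.035 .42 -.05 -.33;python3 mv.py done 0 .02 0 0; python3 st.py; python3 - <<'E'
from h import *
Sd=cap("side","pics/v6.png");T=cap("top","pics/top4.png")
cv2.imwrite("pics/v7.png",cv2.resize(cv2.imread("pics/top4.png")[140:250,200:400],None,fx=4,fy=4,interpolation=2))
for xy in((.521,.3565),(.4215,.25),(.444,.1365)):
    for c in(Sd,): print(fit([c],"blue",[*xy,.3 if xy[1]!=.25 else -.24]))
E
```

```text
cmd [ 4.455000e-01  1.164000e-01  1.980000e-01 -1.554315e+02]
cmd [ 4.371000e-01  1.346000e-01  1.980000e-01 -1.554315e+02]
12.55 [0.4366 0.1336 0.1976] [-180.     0.  -155.5] [-0.9  0.2 -0. ] 0.0436
(array([0.5205691 , 0.35774881, 0.29197906]), np.float64(0.15652702748775482))
(array([ 0.42316792,  0.25182323, -0.35294302]), np.float64(0.1945604383945465))
(array([0.4425178 , 0.13661549, 0.47731746]), np.float64(0.1652093231678009))
```

View pics/v7.png

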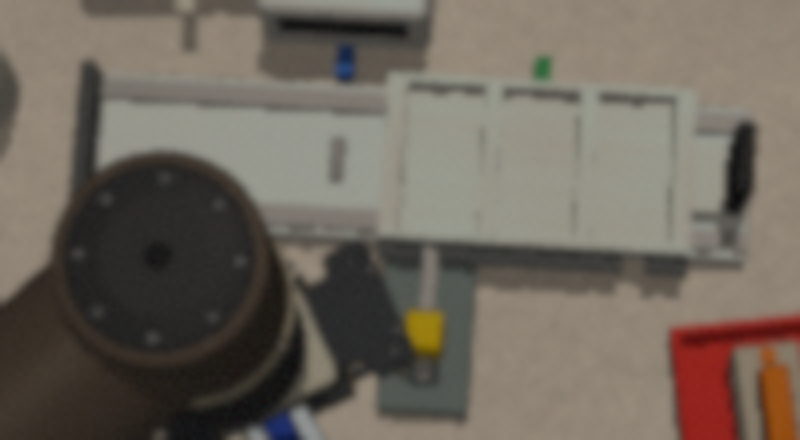

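View pics/v6.png

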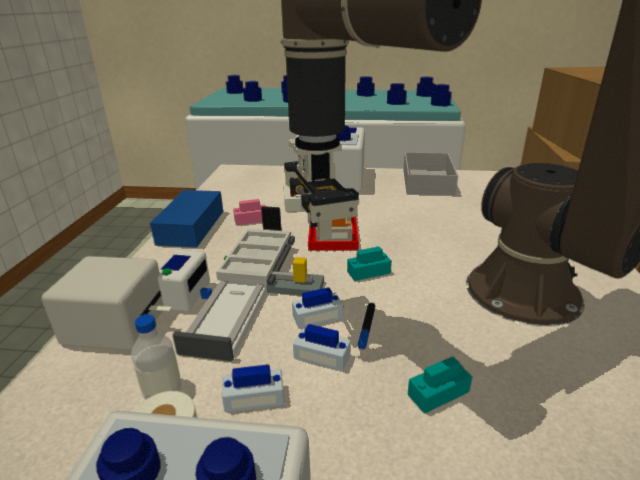

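```bash
cat > ov.py <<'E'
from h import *
import sys
x,y,yaw=float(sys.argv[1]),float(sys.argv[2]),np.radians(float(sys.argv[3]))
T=cap("top");Sd=cap("side")
def draw(c,x0,y0,x1,y1,f):
    im=cv2.resize(c["color"][y0:y1,x0:x1,::-1],None,fx=f,fy=f,interpolation=2)
    ca,sa=np.cos(yaw),np.sin(yaw)
    for b in(-1,0,1):
      for z,col in((.048,(0,0,255)),(.036,(255,120,0))):
        P=[[x+ca*a-sa*(b*.066+d),y+sa*a+ca*(b*.066+d),z] for a,d in((-.052,-.027),(.052,-.027),(.052,.027),(-.052,.027))]
        q=(proj(c,P)+.5-[x0,y0])*f-.5
        cv2.polylines(im,[np.round(q*16).astype(np.int32)],True,col,1,cv2.LINE_AA,4)
    return im
a=draw(T,285,145,400,215,6.9);b=draw(Sd,205,220,305,290,7.9)
cv2.imwrite("pics/ovt%s.png"%sys.argv[4],a[:600,:800]);cv2.imwrite("pics/ovs%s.png"%sys.argv[4],b[:600,:800])
E
python3 ov.py .6155 -.0445 -3.8 0
```

```text
(no output)
```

View pics/ovt0.png

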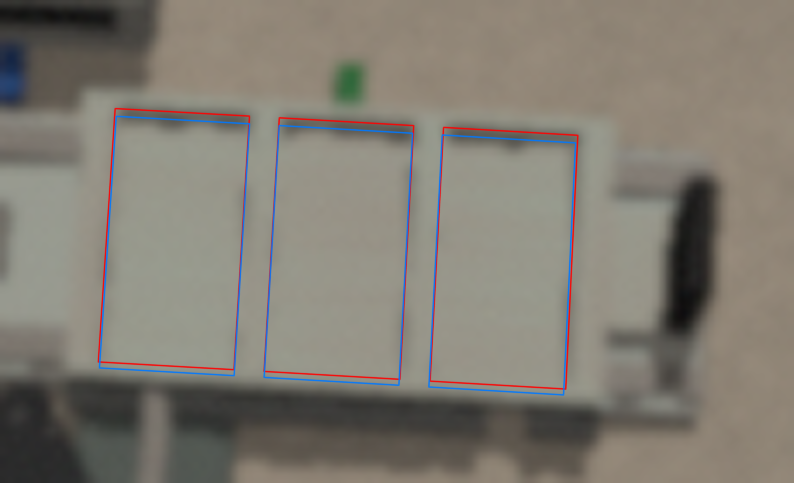

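View pics/ovs0.png

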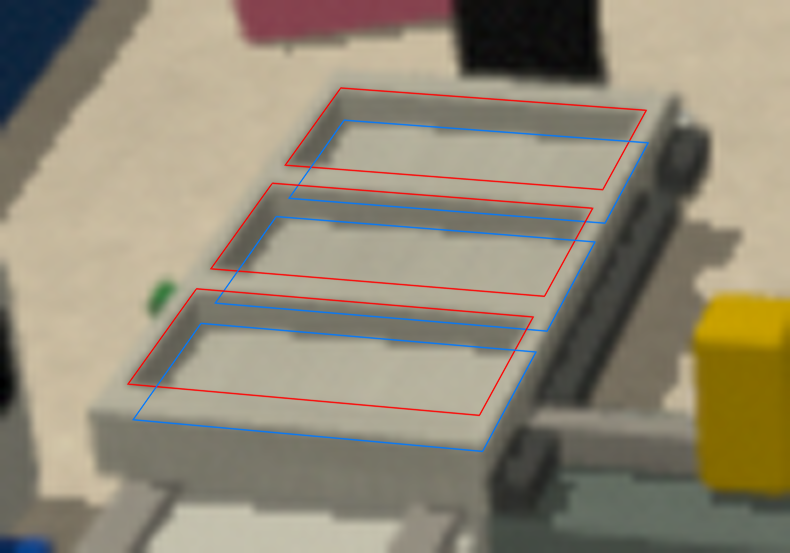

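```bash
python3 mv.py to .444 .1363 .042 -155.5
```

```text
shift [-0.0069 -0.0013  0.156 ] wz 0.001
```

Request:
{"fn": "step_arm", "kwargs": {"increments": [[[-0.007,-0.001,0.02],[0,0,0],0.4],[[-0.007,-0.001,0.05],[0,0,0],0.4],[[-0.007,-0.001,0.085],[0,0,0],0.4],[[-0.007,-0.001,0.115],[0,0,0],0.4],[[-0.007,-0.001,0.135],[0,0,0],0.4],[[-0.007,-0.001,0.148],[0,0,0],0.4],[[-0.007,-0.001,0.155],[0,0,0],0.4],[[-0.007,-0.001,0.155],[0,0,0],0.4],[[-0.007,-0.001,0.155],[0,0,0],0.7],[[-0.007,-0.001,0.155],[0,0,0],0.95]], "force": 40}}

```text
time_s: 13.75
tcp_pos: [0.444, 0.1366, 0.0434]
eef_rot: [180.0, 0.1, -155.4]
contact_force: [0.6, -1.4, 0.7]
gripper_width: 0.0418
```

Request:
{"fn": "step_arm", "kwargs": {"increments": [[[0,0,0],[0,0,0],0.95],[[0,0,0],[0,0,0],0.95],[[0,0,0],[0,0,0],0.95],[[0,0,0],[0,0,0],0.95]]}}

```text
time_s: 14.15
tcp_pos: [0.4436, 0.1365, 0.0429]
eef_rot: [180.0, 0.0, -155.4]
contact_force: [-0.4, -0.1, 3.2]
gripper_width: 0.0196
```

```bash
python3 mv.py done -.007 -.001 .155 0;python3 mv.py to .6107 -.1104 .2 -183.7; python3 st.py; python3 - <<'E'
from h import *
Sd=cap("side","pics/v8.png")
for z in (0.038,): print(fit([Sd],"blue",[.444,.1365,.43]))
E
```

```text
cmd [ 4.439000e-01  1.366000e-01  4.300000e-02 -1.554315e+02]
shift [-0.049 -0.294 -0.157] wz 0.493
14.15 [0.4436 0.1365 0.0429] [ 180.     0.  -155.4] [-0.4 -0.1  3.2] 0.0196
(array([0.46571542, 0.12489558, 1.73098846]), np.float64(1.5928411483764648))
```

Request:
{"fn": "step_arm", "kwargs": {"increments": [[[0,0,-0.01],[0,0,0],0.95],[[0,0,-0.03],[0,0,0],0.95],[[0,0,-0.06],[0,0,0],0.95],[[0,0,-0.1],[0,0,0.02],0.95],[[0,-0.01,-0.13],[0,0,0.05],0.95],[[-0.005,-0.03,-0.15],[0,0,0.1],0.95],[[-0.01,-0.06,-0.157],[0,0,0.16],0.95],[[-0.016,-0.095,-0.157],[0,0,0.22],0.95],[[-0.022,-0.13,-0.157],[0,0,0.27],0.95],[[-0.025,-0.15,-0.157],[0,0,0.3],0.95]]}}

```text
time_s: 15.2
tcp_pos: [0.5291, 0.0085, 0.1999]
eef_rot: [-180.0, -0.0, -172.8]
contact_force: [0.2, 1.4, -0.9]
gripper_width: 0.0199
```

```bash
python3 mv.py done -.025 -.15 -.157 .3;python3 mv.py to .6107 -.1104 .2 -183.7; python3 st.py
```

```text
cmd [ 5.290000e-01  1.060000e-02  2.000000e-01 -1.726203e+02]
shift [-0.0655 -0.1305  0.    ] wz 0.193
15.2 [0.5291 0.0085 0.1999] [-180.    -0.  -172.8] [ 0.2  1.4 -0.9] 0.0199
```

Request:
{"fn": "step_arm", "kwargs": {"increments": [[[-0.01,-0.02,0],[0,0,0.04],0.95],[[-0.025,-0.05,0],[0,0,0.08],0.95],[[-0.043,-0.085,0],[0,0,0.13],0.95],[[-0.057,-0.115,0],[0,0,0.17],0.95],[[-0.064,-0.128,0.01],[0,0,0.19],0.95],[[-0.066,-0.131,0.03],[0,0,0.193],0.95],[[-0.066,-0.131,0.055],[0,0,0.193],0.95],[[-0.066,-0.131,0.075],[0,0,0.193],0.95],[[-0.066,-0.131,0.085],[0,0,0.193],0.95],[[-0.066,-0.131,0.085],[0,0,0.193],0.95]]}}

```text
time_s: 16.2
tcp_pos: [0.6096, -0.1109, 0.1131]
eef_rot: [-180.0, -0.2, 176.3]
contact_force: [0.3, -0.2, -2.2]
gripper_width: 0.02
```

```bash
python3 mv.py done -.066 -.131 .085 .193;python3 mv.py to .6107 -.1104 .079 -183.7; python3 - <<'E'
from h import *
Sd=cap("side","pics/v9.png");T=cap("top","pics/top5.png")
a=cv2.imread("pics/top5.png")[130:230,300:420];b=cv2.imread("pics/v9.png")[160:290,190:330]
cv2.imwrite("pics/v9b.png",cv2.resize(b,None,fx=5,fy=4.5,interpolation=2))
cv2.imwrite("pics/v9a.png",cv2.resize(a,None,fx=5,fy=5,interpolation=2))
E
python3 st.py
```

```text
cmd [ 6.113000e-01 -1.109000e-01  1.150000e-01 -1.836783e+02]
shift [0.0006 0.0004 0.036 ] wz 0.0
16.3 [ 0.6113 -0.111   0.1153] [-180.     0.   176.4] [ 0.4  1.2 -1.9] 0.0195
```

View pics/v9b.png

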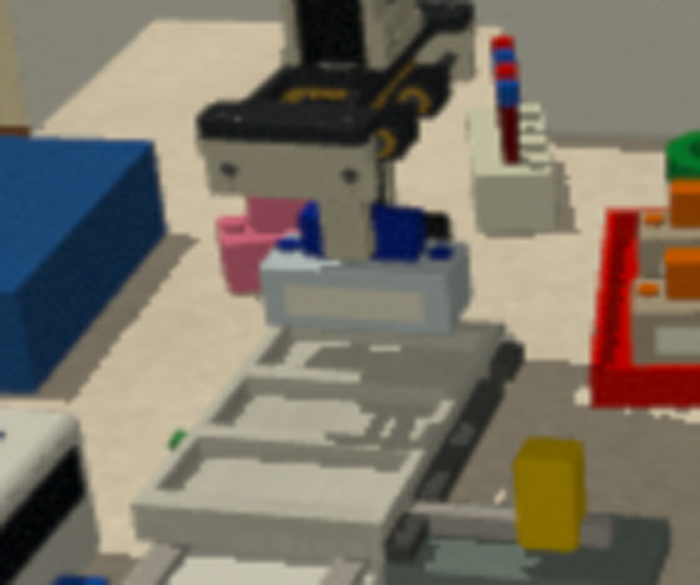

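View pics/v9a.png

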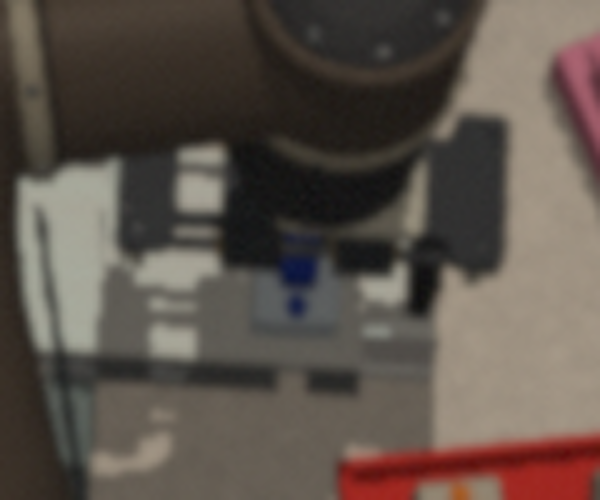

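```bash
cat > ovc.py <<'E'
from h import *
import sys
x,y,z,yaw=[float(a) for a in sys.argv[1:5]]; yaw=np.radians(yaw)
c=cap("side"); u=proj(c,[[x,y,z+.03]])[0].astype(int); x0,y0=u[0]-45,u[1]-35; f=8
im=cv2.resize(c["color"][y0:y0+70,x0:x0+90,::-1],None,fx=f,fy=f,interpolation=2)
for B,col in((box(x,y,yaw,z,z+.038,.096,.046),(0,0,255)),(box(x,y,yaw,z+.038,z+.064,.06,.02),(0,255,255))):
    q=(proj(c,B)+.5-[x0,y0])*f-.5
    for i in range(8):
        for j in range(i):
            if bin(i^j).count("1")==1: cv2.line(im,tuple(int(v) for v in q[i]),tuple(int(v) for v in q[j]),col,1,cv2.LINE_AA)
cv2.imwrite(sys.argv[5],im)
E
python3 ovc.py .6113 -.1109 .073 -3.7 pics/o1.png
```

```text
(no output)
```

View pics/o1.png

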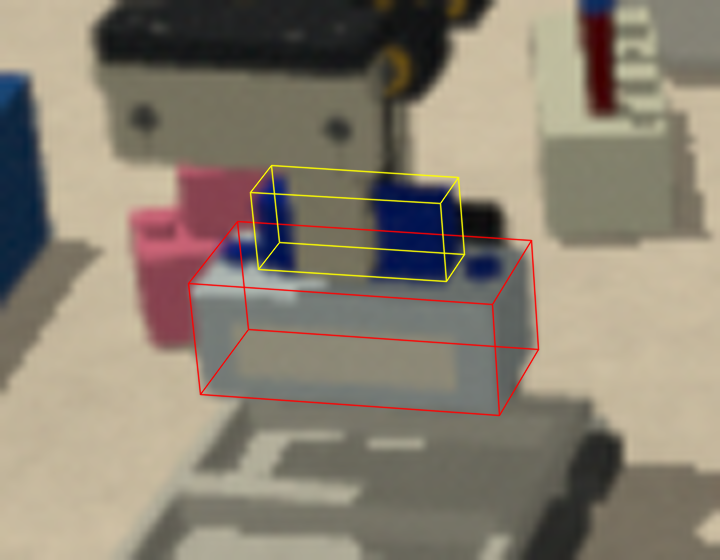

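Request:
{"fn": "step_arm", "kwargs": {"increments": [[[0,0,0.008],[0,0,0],0.95],[[0,0,0.016],[0,0,0],0.95],[[0,0,0.023],[0,0,0],0.95],[[0,0,0.029],[0,0,0],0.95],[[0,0,0.031],[0,0,0],0.95],[[0,0,0.031],[0,0,0],0.95]]}}

```text
time_s: 16.95
tcp_pos: [0.6106, -0.1112, 0.083]
eef_rot: [-180.0, -0.1, 176.3]
contact_force: [-0.8, 0.0, -2.2]
gripper_width: 0.0194
```

```bash
python3 mv.py done 0 0 .031 0; python3 st.py;python3 ovc.py .6113 -.1109 .042 -3.7 pics/o2.png
```

```text
cmd [ 6.113000e-01 -1.109000e-01  8.400000e-02 -1.836783e+02]
16.95 [ 0.6106 -0.1112  0.083 ] [-1.800e+02 -1.000e-01  1.763e+02] [-0.8  0.  -2.2] 0.0194
```

View pics/o2.png

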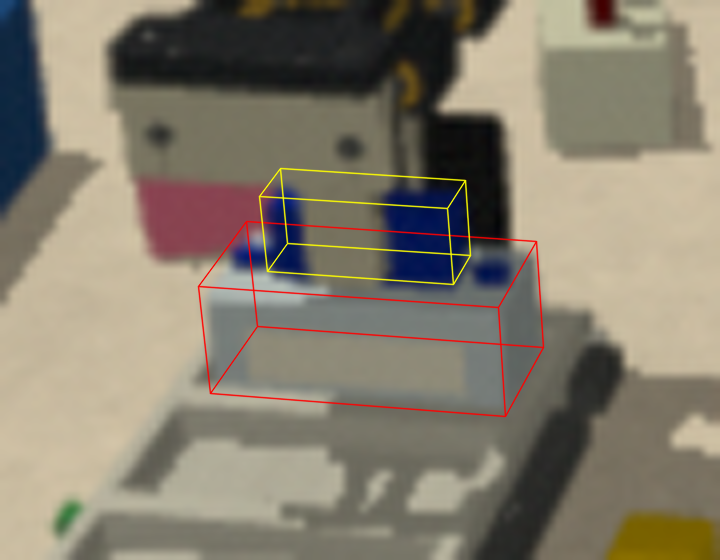

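Request:
{"fn": "step_arm", "kwargs": {"increments": [[[0,0,0.003],[0,0,0],0.95],[[0,0,0.004],[0,0,0],0.95],[[0,0,0.004],[0,0,0],0.6],[[0,0,0.004],[0,0,0],0.55],[[0,0,0.004],[0,0,0],0.55],[[0,0,-0.01],[0,0,0],0.55],[[0,0,-0.04],[0,0,0],0.55],[[0,0,-0.08],[0,0,0],0.55],[[0,0,-0.116],[0,0,0],0.55],[[0,0,-0.116],[0,0,0],0.55]]}}

```text
time_s: 18.0
tcp_pos: [0.614, -0.1115, 0.2071]
eef_rot: [180.0, 0.6, 176.4]
contact_force: [0.8, 0.0, 0.9]
gripper_width: 0.0393
```

```bash
python3 mv.py done 0 0 -.116 0; python3 st.py;python3 ovc.py .6107 -.1104 .036 -3.7 pics/o3.png; python3 mv.py to .422 .2505 .2 -193.5
python3 - <<'E'
from h import *
Sd=cap("side");T=cap("top","pics/top6.png")
for xy,w in(((.521,.3565),.27),((.4215,.25),-.24)):
    print(fit([Sd],"blue",[*xy,w])); 
    try: print(fin(T,"blue",xy))
    except Exception as e: print(e)
print(fit([Sd],"blue",[.611,-.11,-.06],.074,.1))
E
```

```text
cmd [ 6.113000e-01 -1.109000e-01  2.000000e-01 -1.836783e+02]
18.0 [ 0.614  -0.1115  0.2071] [180.    0.6 176.4] [0.8 0.  0.9] 0.0393
shift [0.2121 0.3485 0.    ] wz 0.171
(array([0.52158787, 0.35823117, 0.29306282]), np.float64(0.15992343425750732))
(array([0.52053635, 0.35455668]), np.float64(15.65437511431611), np.float64(15.561821782456516), np.float64(0.06358925808895716), np.float64(0.01805942033125612))
(array([ 0.4231647 ,  0.25149701, -0.33931663]), np.float64(0.18897637724876404))
(array([0.42059022, 0.24811013]), np.float64(-14.421489076417922), np.float64(-15.078858105715714), np.float64(0.059273736351674586), np.float64(0.01789431804318778))
(array([ 0.61124659, -0.10965738,  0.09049226]), np.float64(0.13059380650520325))
```

View pics/o3.png

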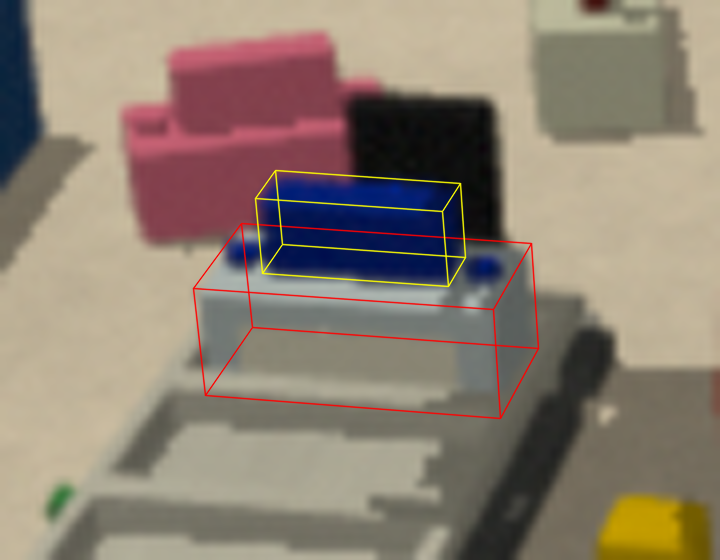

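```bash
python3 mv.py to .422 .250 .2 -194.5
```

```text
shift [0.2121 0.348  0.    ] wz 0.189
```

Request:
{"fn": "step_arm", "kwargs": {"increments": [[[0.01,0.02,0],[0,0,0],0.45],[[0.03,0.05,0],[0,0,0.02],0.45],[[0.055,0.09,0],[0,0,0.04],0.45],[[0.08,0.13,0],[0,0,0.07],0.45],[[0.105,0.17,0],[0,0,0.1],0.45],[[0.13,0.21,0],[0,0,0.12],0.45],[[0.155,0.25,0],[0,0,0.15],0.45],[[0.18,0.29,0],[0,0,0.17],0.45],[[0.2,0.33,0],[0,0,0.19],0.45],[[0.212,0.348,0],[0,0,0.19],0.45]]}}

```text
time_s: 19.15
tcp_pos: [0.42, 0.2519, 0.1988]
eef_rot: [-179.9, -0.0, 165.5]
contact_force: [-0.1, -0.2, 0.1]
gripper_width: 0.048
```

Request:
{"fn": "step_arm", "kwargs": {"increments": [[[0,0,0],[0,0,0],0.45],[[0,0,0.03],[0,0,0],0.45],[[0,0,0.06],[0,0,0],0.45],[[0,0,0.09],[0,0,0],0.45],[[0,0,0.09],[0,0,0],0.45]]}}

```text
time_s: 19.65
tcp_pos: [0.4195, 0.2467, 0.1056]
eef_rot: [-179.6, -0.2, 165.4]
contact_force: [-0.5, -0.2, 0.7]
gripper_width: 0.0479
```

```bash
python3 mv.py done .212 .348 0 .19;python3 mv.py done 0 0 .09 0; python3 mv.py to .422 .250 .043 -194.5; python3 st.py;python3 ovc.py .422 .250 .0 -14.5 pics/o4.png
```

```text
cmd [   0.4221    0.25      0.2    -194.5645]
cmd [ 4.221000e-01  2.500000e-01  1.100000e-01 -1.945645e+02]
shift [ 0.0001 -0.      0.067 ] wz -0.001
19.65 [0.4195 0.2467 0.1056] [-179.6   -0.2  165.4] [-0.5 -0.2  0.7] 0.0479
```

View pics/o4.png

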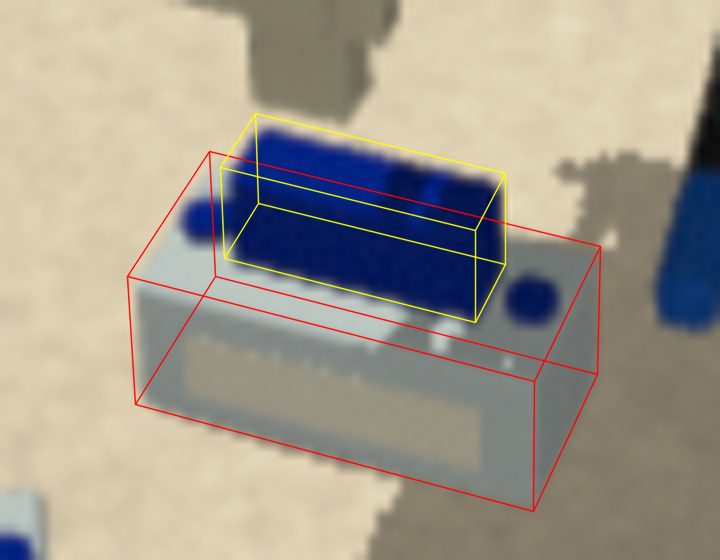

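Request:
{"fn": "step_arm", "kwargs": {"increments": [[[0,0,0.02],[0,0,0],0.45],[[0,0,0.04],[0,0,0],0.45],[[0,0,0.058],[0,0,0],0.45],[[0,0,0.067],[0,0,0],0.45],[[0,0,0.067],[0,0,0],0.45],[[0,0,0.067],[0,0,0],0.7],[[0,0,0.067],[0,0,0],0.95],[[0,0,0.067],[0,0,0],0.95],[[0,0,0.067],[0,0,0],0.95],[[0,0,0.067],[0,0,0],0.95]]}}

```text
time_s: 20.7
tcp_pos: [0.4218, 0.2501, 0.043]
eef_rot: [180.0, 0.0, 165.4]
contact_force: [-0.3, 0.6, 3.1]
gripper_width: 0.0199
```

```bash
python3 mv.py done 0 0 .067 0; python3 st.py; python3 mv.py to .615 -.0445 .2 -183.7
```

```text
cmd [ 4.221000e-01  2.500000e-01  4.300000e-02 -1.945645e+02]
20.7 [0.4218 0.2501 0.043 ] [180.    0.  165.4] [-0.3  0.6  3.1] 0.0199
shift [-0.2608 -0.2365 -0.157 ] wz -0.19
```

Request:
{"fn": "step_arm", "kwargs": {"increments": [[[0,0,-0.01],[0,0,0],0.95],[[0,0,-0.03],[0,0,0],0.95],[[0,0,-0.06],[0,0,0],0.95],[[0,0,-0.1],[0,0,0],0.95],[[-0.01,-0.01,-0.13],[0,0,0],0.95],[[-0.03,-0.027,-0.15],[0,0,-0.02],0.95],[[-0.055,-0.05,-0.157],[0,0,-0.04],0.95],[[-0.08,-0.073,-0.157],[0,0,-0.06],0.95],[[-0.105,-0.095,-0.157],[0,0,-0.08],0.95],[[-0.12,-0.11,-0.157],[0,0,-0.1],0.95]]}}

```text
time_s: 21.7
tcp_pos: [0.5105, 0.1113, 0.2]
eef_rot: [-180.0, -0.0, 171.2]
contact_force: [-1.8, 0.4, -2.9]
gripper_width: 0.0196
```

```bash
python3 mv.py done -.12 -.11 -.157 -.1; python3 st.py; python3 mv.py to .615 -.0445 .115 -183.7
```

```text
cmd [ 5.10500e-01  1.13400e-01  2.00000e-01 -1.88835e+02]
21.7 [0.5105 0.1113 0.2   ] [-180.    -0.   171.2] [-1.8  0.4 -2.9] 0.0196
shift [-0.1275 -0.14    0.085 ] wz -0.09
```

Request:
{"fn": "step_arm", "kwargs": {"increments": [[[-0.02,-0.022,0],[0,0,-0.01],0.95],[[-0.05,-0.055,0],[0,0,-0.03],0.95],[[-0.08,-0.09,0],[0,0,-0.06],0.95],[[-0.105,-0.118,0],[0,0,-0.08],0.95],[[-0.122,-0.135,0],[0,0,-0.09],0.95],[[-0.128,-0.14,0.02],[0,0,-0.09],0.95],[[-0.128,-0.14,0.05],[0,0,-0.09],0.95],[[-0.128,-0.14,0.075],[0,0,-0.09],0.95],[[-0.128,-0.14,0.085],[0,0,-0.09],0.95],[[-0.128,-0.14,0.085],[0,0,-0.09],0.95]]}}

```text
time_s: 22.7
tcp_pos: [0.614, -0.0451, 0.1134]
eef_rot: [-180.0, -0.2, 176.3]
contact_force: [-0.1, 0.5, -1.9]
gripper_width: 0.0195
```

```bash
python3 mv.py done -.128 -.14 .085 -.09; python3 ovc.py .615 -.0445 .073 -3.7 pics/o5.png;  python3 st.py; python3 mv.py to .615 -.0445 .079 -183.7
```

```text
cmd [ 6.155000e-01 -4.460000e-02  1.150000e-01 -1.836783e+02]
22.75 [ 0.6151 -0.0449  0.1149] [-180.    -0.   176.3] [-0.6  0.6 -1.5] 0.0199
shift [0.0005 0.0001 0.036 ] wz 0.0
```

View pics/o5.png

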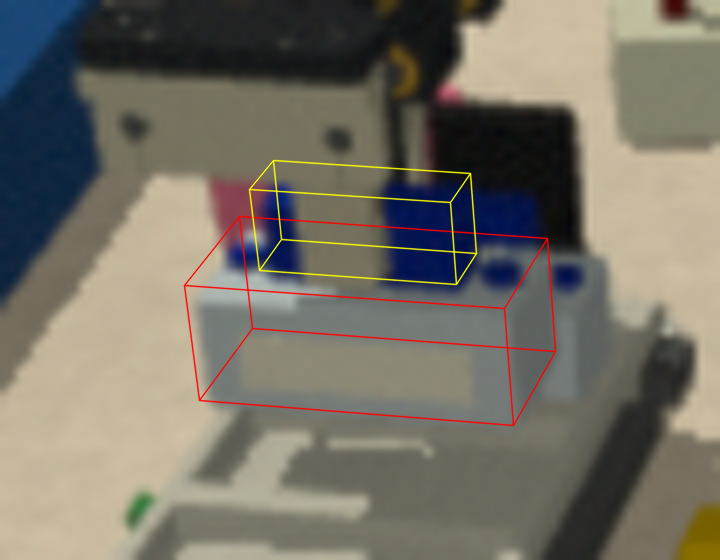

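Request:
{"fn": "step_arm", "kwargs": {"increments": [[[0,0,0.008],[0,0,0],0.95],[[0,0,0.016],[0,0,0],0.95],[[0,0,0.023],[0,0,0],0.95],[[0,0,0.029],[0,0,0],0.95],[[0,0,0.031],[0,0,0],0.95],[[0,0,0.031],[0,0,0],0.95]]}}

```text
time_s: 23.35
tcp_pos: [0.6149, -0.0449, 0.0831]
eef_rot: [-180.0, -0.0, 176.3]
contact_force: [0.3, 0.1, -1.4]
gripper_width: 0.02
```

Request:
{"fn": "step_arm", "kwargs": {"increments": [[[0,0,0.003],[0,0,0],0.95],[[0,0,0.004],[0,0,0],0.95],[[0,0,0.004],[0,0,0],0.6],[[0,0,0.004],[0,0,0],0.55],[[0,0,0.004],[0,0,0],0.55],[[0,0,-0.01],[0,0,0],0.55],[[0,0,-0.04],[0,0,0],0.55],[[0,0,-0.08],[0,0,0],0.55],[[0,0,-0.116],[0,0,0],0.55],[[0,0,-0.116],[0,0,0],0.55]]}}

```text
time_s: 24.35
tcp_pos: [0.6183, -0.0449, 0.2071]
eef_rot: [179.9, 0.6, 176.4]
contact_force: [0.5, -1.0, -0.2]
gripper_width: 0.0393
```

```bash
python3 mv.py done 0 0 .031 0; python3 mv.py done 0 0 -.116 0; python3 st.py;python3 ovc.py .615 -.0445 .036 -3.7 pics/o6.png
python3 - <<'E'
from h import *
Sd=cap("side");T=cap("top","pics/top7.png")
print(fit([Sd],"blue",[.521,.3565,.27])); 
try: print(fin(T,"blue",(.521,.356)))
except Exception as e: print(e)
E
python3 mv.py to .521 .3555 .2 -164.4
```

```text
cmd [ 6.155000e-01 -4.460000e-02  8.400000e-02 -1.836783e+02]
cmd [ 6.155000e-01 -4.460000e-02  2.000000e-01 -1.836783e+02]
24.35 [ 0.6183 -0.0449  0.2071] [179.9   0.6 176.4] [ 0.5 -1.  -0.2] 0.0393
(array([0.52158787, 0.35823117, 0.29306282]), np.float64(0.16002435982227325))
(array([0.52052638, 0.35444829]), np.float64(15.644448945146186), np.float64(15.379506763767155), np.float64(0.06368157626660317), np.float64(0.01818692273638196))
shift [0.12   0.3932 0.    ] wz -0.336
```

View pics/o6.png

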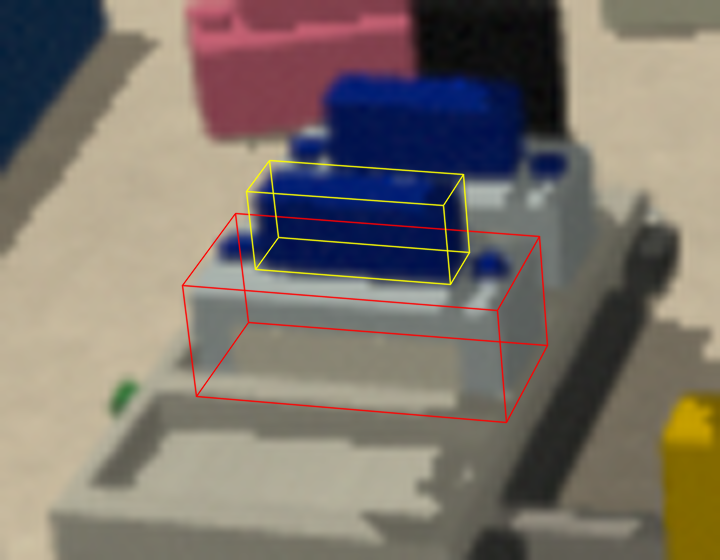

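```bash
python3 mv.py to .5215 .356 .2 -164.4
```

```text
shift [0.1195 0.3938 0.    ] wz -0.336
```

Request:
{"fn": "step_arm", "kwargs": {"increments": [[[0.006,0.02,0],[0,0,0],0.45],[[0.018,0.06,0],[0,0,-0.04],0.45],[[0.031,0.103,0],[0,0,-0.08],0.45],[[0.044,0.146,0],[0,0,-0.12],0.45],[[0.057,0.19,0],[0,0,-0.16],0.45],[[0.07,0.233,0],[0,0,-0.2],0.45],[[0.084,0.277,0],[0,0,-0.24],0.45],[[0.097,0.32,0],[0,0,-0.28],0.45],[[0.11,0.363,0],[0,0,-0.32],0.45],[[0.1195,0.394,0],[0,0,-0.336],0.45]]}}

```text
time_s: 25.5
tcp_pos: [0.5197, 0.358, 0.1983]
eef_rot: [-179.9, -0.1, -164.3]
contact_force: [0.7, -0.6, 0.2]
gripper_width: 0.0482
```

Request:
{"fn": "step_arm", "kwargs": {"increments": [[[0,0,0],[0,0,0],0.45],[[0,0,0.03],[0,0,0],0.45],[[0,0,0.06],[0,0,0],0.45],[[0,0,0.09],[0,0,0],0.45],[[0,0,0.09],[0,0,0],0.45],[[0,0,0.09],[0,0,0],0.45]]}}

```text
time_s: 26.1
tcp_pos: [0.5211, 0.3552, 0.1093]
eef_rot: [-179.9, -0.1, -164.4]
contact_force: [0.0, -0.0, 0.6]
gripper_width: 0.0484
```

```bash
python3 mv.py done .1195 .394 0 -.336;python3 mv.py done 0 0 .09 0; python3 mv.py to .5215 .356 .043 -164.4; python3 st.py;python3 ovc.py .5215 .356 .0 15.6 pics/o7.png
```

```text
cmd [   0.5215    0.3562    0.2    -164.427 ]
cmd [ 5.21500e-01  3.56200e-01  1.10000e-01 -1.64427e+02]
shift [ 0.0001 -0.0002  0.067 ] wz -0.0
26.1 [0.5211 0.3552 0.1093] [-1.799e+02 -1.000e-01 -1.644e+02] [ 0.  -0.   0.6] 0.0484
```

View pics/o7.png

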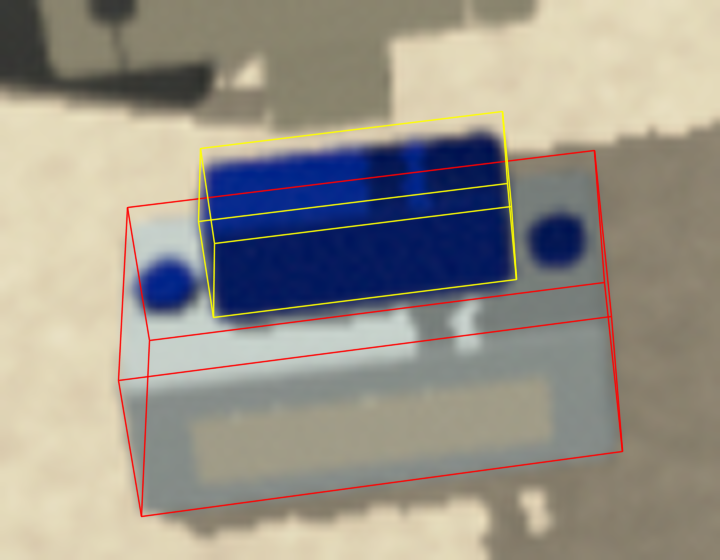

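Request:
{"fn": "step_arm", "kwargs": {"increments": [[[0,0,0.02],[0,0,0],0.45],[[0,0,0.04],[0,0,0],0.45],[[0,0,0.058],[0,0,0],0.45],[[0,0,0.067],[0,0,0],0.45],[[0,0,0.067],[0,0,0],0.45],[[0,0,0.067],[0,0,0],0.7],[[0,0,0.067],[0,0,0],0.95],[[0,0,0.067],[0,0,0],0.95],[[0,0,0.067],[0,0,0],0.95],[[0,0,0.067],[0,0,0],0.95]]}}

```text
time_s: 27.15
tcp_pos: [0.5213, 0.3563, 0.0431]
eef_rot: [180.0, 0.0, -164.4]
contact_force: [-0.8, 0.4, 1.9]
gripper_width: 0.0195
```

```bash
python3 mv.py done 0 0 .067 0; python3 st.py; python3 mv.py to .6193 .0214 .2 -183.7
```

```text
cmd [ 5.21500e-01  3.56200e-01  4.30000e-02 -1.64427e+02]
27.15 [0.5213 0.3563 0.0431] [ 180.     0.  -164.4] [-0.8  0.4  1.9] 0.0195
shift [-0.0043 -0.3488 -0.157 ] wz 0.336
```

Request:
{"fn": "step_arm", "kwargs": {"increments": [[[0,0,-0.01],[0,0,0],0.95],[[0,0,-0.03],[0,0,0],0.95],[[0,0,-0.06],[0,0,0],0.95],[[0,0,-0.1],[0,0,0],0.95],[[0,-0.015,-0.13],[0,0,0.01],0.95],[[0,-0.04,-0.15],[0,0,0.04],0.95],[[0,-0.075,-0.157],[0,0,0.08],0.95],[[-0.001,-0.11,-0.157],[0,0,0.12],0.95],[[-0.002,-0.145,-0.157],[0,0,0.16],0.95],[[-0.002,-0.17,-0.157],[0,0,0.18],0.95]]}}

```text
time_s: 28.15
tcp_pos: [0.5686, 0.1906, 0.2002]
eef_rot: [-180.0, -0.0, -174.9]
contact_force: [0.6, 1.0, -2.5]
gripper_width: 0.0196
```

```bash
python3 mv.py done -.002 -.17 -.157 .18; python3 st.py; python3 mv.py to .6193 .0214 .115 -183.7
```

```text
cmd [   0.5691    0.193     0.2    -174.7402]
28.15 [0.5686 0.1906 0.2002] [-180.    -0.  -174.9] [ 0.6  1.  -2.5] 0.0196
shift [-0.0342 -0.1755  0.085 ] wz 0.156
```

Request:
{"fn": "step_arm", "kwargs": {"increments": [[[-0.004,-0.02,0],[0,0,0.02],0.95],[[-0.011,-0.055,0],[0,0,0.05],0.95],[[-0.018,-0.095,0],[0,0,0.09],0.95],[[-0.026,-0.135,0],[0,0,0.12],0.95],[[-0.032,-0.163,0],[0,0,0.15],0.95],[[-0.034,-0.1755,0.02],[0,0,0.156],0.95],[[-0.034,-0.1755,0.05],[0,0,0.156],0.95],[[-0.034,-0.1755,0.075],[0,0,0.156],0.95],[[-0.034,-0.1755,0.085],[0,0,0.156],0.95],[[-0.034,-0.1755,0.085],[0,0,0.156],0.95]]}}

```text
time_s: 29.15
tcp_pos: [0.6176, 0.0208, 0.1134]
eef_rot: [-179.9, -0.2, 176.3]
contact_force: [-0.9, 0.6, -1.2]
gripper_width: 0.0198
```

```bash
python3 mv.py done -.034 -.1755 .085 .156; python3 ovc.py .6193 .0214 .073 -3.7 pics/o8.png;  python3 st.py; python3 mv.py to .6193 .0214 .079 -183.7
```

```text
cmd [ 6.191000e-01  2.140000e-02  1.150000e-01 -1.836783e+02]
29.2 [0.6186 0.0211 0.1149] [-180.    -0.   176.3] [ 0.2 -0.9 -1.5] 0.0202
shift [-0.0002  0.      0.036 ] wz 0.0
```

View pics/o8.png

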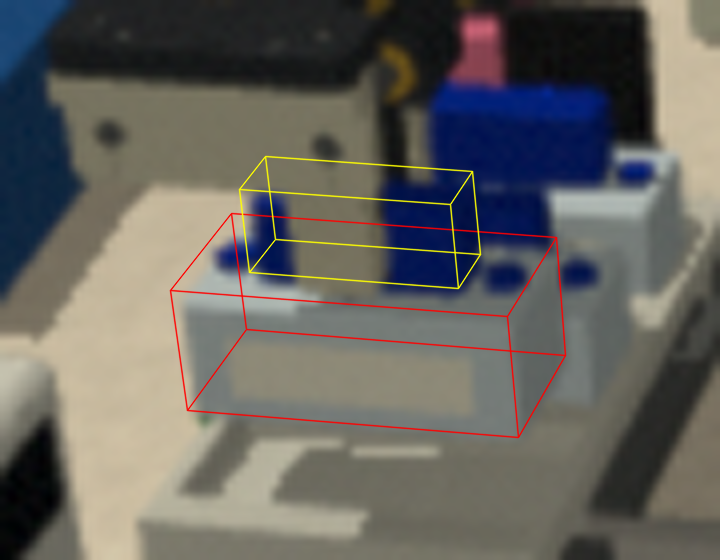

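Request:
{"fn": "step_arm", "kwargs": {"increments": [[[0,0,0.008],[0,0,0],0.95],[[0,0,0.016],[0,0,0],0.95],[[0,0,0.023],[0,0,0],0.95],[[0,0,0.029],[0,0,0],0.95],[[0,0,0.031],[0,0,0],0.95],[[0,0,0.031],[0,0,0],0.95]]}}

```text
time_s: 29.8
tcp_pos: [0.6184, 0.021, 0.0831]
eef_rot: [-180.0, -0.0, 176.3]
contact_force: [-0.2, 0.0, -2.4]
gripper_width: 0.0198
```

Request:
{"fn": "step_arm", "kwargs": {"increments": [[[0,0,0.003],[0,0,0],0.95],[[0,0,0.004],[0,0,0],0.95],[[0,0,0.004],[0,0,0],0.6],[[0,0,0.004],[0,0,0],0.55],[[0,0,0.004],[0,0,0],0.55],[[0,0,-0.01],[0,0,0],0.55],[[0,0,-0.04],[0,0,0],0.55],[[0,0,-0.08],[0,0,0],0.55],[[0,0,-0.116],[0,0,0],0.55],[[0,0,-0.116],[0,0,0],0.55]]}}

```text
time_s: 30.8
tcp_pos: [0.6218, 0.0214, 0.2071]
eef_rot: [179.9, 0.6, 176.4]
contact_force: [-0.3, 0.5, -0.4]
gripper_width: 0.0397
```

```bash
python3 mv.py done 0 0 .031 0; python3 mv.py done 0 0 -.116 0; python3 st.py;python3 ovc.py .6193 .0214 .036 -3.7 pics/o9.png
python3 - <<'E'
from h import *
Sd=cap("side","pics/side8.png");T=cap("top","pics/top8.png")
for c in([Sd],[T]): 
  try:print(fit(c,"yellow",[.495,.034,-.06],.035,.075,.028,.026,fixyaw=True))
  except Exception as e: print(e)
E
```

```text
cmd [ 6.191000e-01  2.140000e-02  8.400000e-02 -1.836783e+02]
cmd [ 6.191000e-01  2.140000e-02  2.000000e-01 -1.836783e+02]
30.8 [0.6218 0.0214 0.2071] [179.9   0.6 176.4] [-0.3  0.5 -0.4] 0.0397
(array([ 0.49411228,  0.04273713, -0.06006933]), np.float64(0.16734018921852112))
(array([ 0.49586748,  0.03296673, -0.05993711]), np.float64(0.1348435878753662))
```

View pics/o9.png

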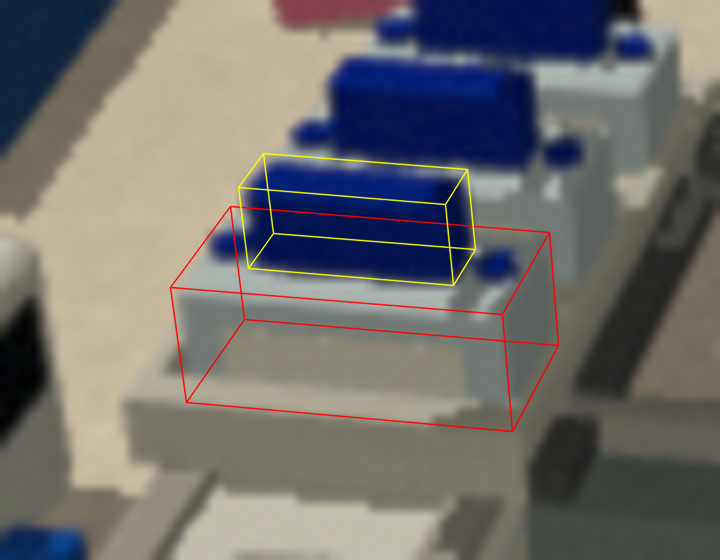

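View pics/side8.png

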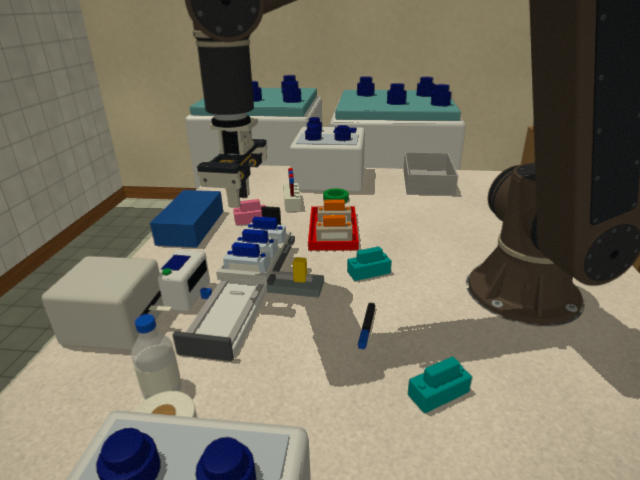

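```bash
python3 mv.py to .4957 .033 .12 -183.7
```

```text
shift [0.1239 0.0037 0.08  ] wz 0.0
```

Request:
{"fn": "step_arm", "kwargs": {"increments": [[[0.02,0,0],[0,0,0],0.35],[[0.05,0.001,0],[0,0,0],0.35],[[0.085,0.002,0],[0,0,0],0.35],[[0.11,0.003,0],[0,0,0],0.35],[[0.124,0.004,0],[0,0,0],0.35],[[0.124,0.004,0.02],[0,0,0],0.35],[[0.124,0.004,0.05],[0,0,0],0.35],[[0.124,0.004,0.08],[0,0,0],0.35],[[0.124,0.004,0.08],[0,0,0],0.35],[[0.124,0.004,0.08],[0,0,0],0.35]]}}

```text
time_s: 31.95
tcp_pos: [0.4952, 0.0328, 0.1195]
eef_rot: [-179.9, -0.1, 176.3]
contact_force: [0.1, 0.3, 0.8]
gripper_width: 0.0572
```

```bash
python3 mv.py done .124 .004 .08 0;python3 st.py
python3 - <<'E'
from h import *
Sd=cap("side","pics/s9.png");T=cap("top","pics/t9.png")
a=cv2.imread("pics/t9.png")[150:280,230:400];b=cv2.imread("pics/s9.png")[180:310,210:360]
cv2.imwrite("pics/v10.png",cv2.resize(b,None,fx=5,fy=4.5,interpolation=2))
E
```

```text
cmd [ 4.956000e-01  3.330000e-02  1.200000e-01 -1.836783e+02]
31.95 [0.4952 0.0328 0.1195] [-1.799e+02 -1.000e-01  1.763e+02] [0.1 0.3 0.8] 0.0572
```

View pics/v10.png

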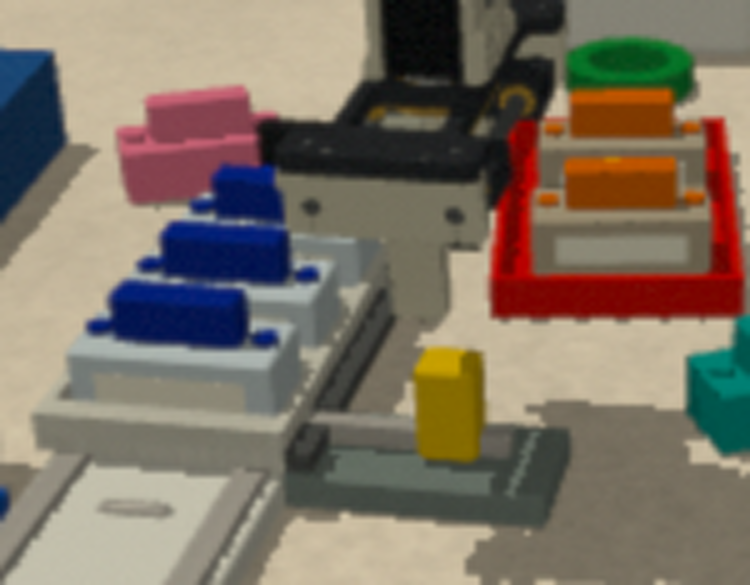

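Request:
{"fn": "step_arm", "kwargs": {"increments": [[[0,0,0.015],[0,0,0],0.35],[[0,0,0.035],[0,0,0],0.35],[[0,0,0.055],[0,0,0],0.35],[[0,0,0.07],[0,0,0],0.35],[[0,0,0.075],[0,0,0],0.35],[[0,0,0.075],[0,0,0],0.35],[[0,0,0.075],[0,0,0],0.9],[[0,0,0.075],[0,0,0],0.9],[[0,0,0.075],[0,0,0],0.9],[[0,0,0.075],[0,0,0],0.9]], "force": 20}}

```text
time_s: 33.05
tcp_pos: [0.4954, 0.0332, 0.0451]
eef_rot: [180.0, 0.0, 176.3]
contact_force: [0.3, 0.8, -0.3]
gripper_width: 0.0303
```

Request:
{"fn": "step_arm", "kwargs": {"increments": [[[0,0,0],[0,0,0],0.9],[[0,0,0],[0,0,0],0.9]]}}

```text
time_s: 33.25
tcp_pos: [0.4954, 0.0333, 0.0449]
eef_rot: [180.0, 0.0, 176.3]
contact_force: [-1.6, 2.2, 5.0]
gripper_width: 0.0255
```

Gripped (26 mm). Pull along tool +x.

Request:
{"fn": "step_arm", "kwargs": {"increments": [[[0.004,0,0],[0,0,0],0.9],[[0.01,0,0],[0,0,0],0.9],[[0.016,0,0],[0,0,0],0.9],[[0.021,0,0],[0,0,0],0.9],[[0.026,0,0],[0,0,0],0.9],[[0.03,0,0],[0,0,0],0.9],[[0.033,0,0],[0,0,0],0.9],[[0.033,0,0],[0,0,0],0.9]]}}

```text
time_s: 34.05
tcp_pos: [0.4619, 0.0355, 0.0449]
eef_rot: [180.0, 0.0, 176.3]
contact_force: [-1.3, 3.9, 8.2]
gripper_width: 0.026
```

Request:
{"fn": "step_arm", "kwargs": {"increments": [[[0.001,0,0],[0,0,0],0.9],[[0.002,0,0],[0,0,0],0.9],[[0.003,0,0],[0,0,0],0.9],[[0.003,0,0],[0,0,0],0.9]]}}

```text
time_s: 34.45
tcp_pos: [0.4605, 0.0357, 0.0449]
eef_rot: [180.0, 0.1, 176.4]
contact_force: [7.9, -1.5, 1.0]
gripper_width: 0.0257
```

```bash
python3 mv.py done 0 0 .075 0;python3 mv.py done .036 0 0 0;python3 st.py
python3 - <<'E'
from h import *
Sd=cap("side","pics/s10.png")
b=cv2.imread("pics/s10.png")[180:310,210:360]
cv2.imwrite("pics/v11.png",cv2.resize(b,None,fx=5,fy=4.5,interpolation=2))
E
```

```text
cmd [ 4.956000e-01  3.330000e-02  4.500000e-02 -1.836783e+02]
cmd [ 4.596000e-01  3.560000e-02  4.500000e-02 -1.836783e+02]
34.45 [0.4605 0.0357 0.0449] [1.800e+02 1.000e-01 1.764e+02] [ 7.9 -1.5  1. ] 0.0257
```

View pics/v11.png

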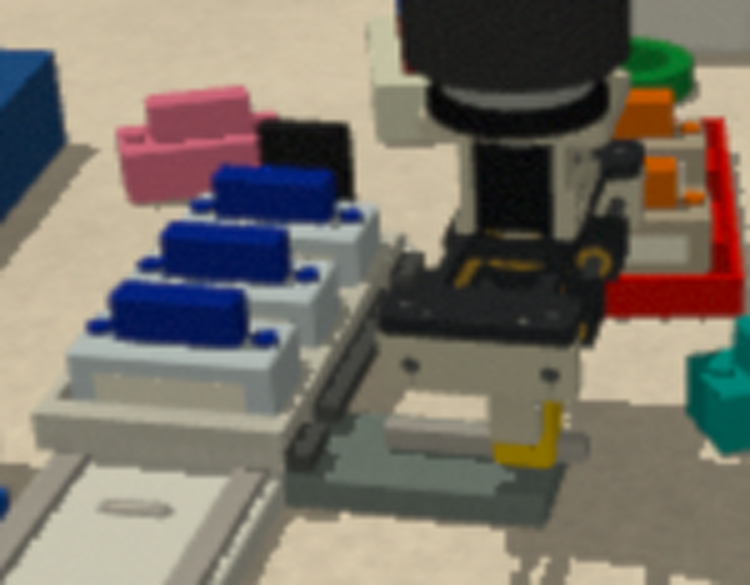

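Request:
{"fn": "step_arm", "kwargs": {"increments": [[[0.001,0,0],[0,0,0],0.9],[[0.002,0,0],[0,0,0],0.9],[[0.002,0,0],[0,0,0],0.9]]}}

```text
time_s: 34.8
tcp_pos: [0.4603, 0.0358, 0.045]
eef_rot: [180.0, 0.3, 176.4]
contact_force: [17.7, -6.9, -9.5]
gripper_width: 0.0258
```

Request:
{"fn": "step_arm", "kwargs": {"increments": [[[0,0,0],[0,0,0],0.4],[[0,0,0],[0,0,0],0.35],[[0,0,0],[0,0,0],0.35],[[0,0,-0.02],[0,0,0],0.35],[[0,0,-0.05],[0,0,0],0.35],[[0,0,-0.09],[0,0,0],0.35],[[0,0,-0.13],[0,0,0],0.35],[[0,0,-0.155],[0,0,0],0.35],[[0,0,-0.155],[0,0,0],0.35],[[0,0,-0.155],[0,0,0],0.35]]}}

```text
time_s: 35.8
tcp_pos: [0.4566, 0.0355, 0.1995]
eef_rot: [180.0, 0.0, 176.3]
contact_force: [-0.4, 0.1, -0.2]
gripper_width: 0.0571
```

```bash
python3 mv.py done .002 0 -.155 0;python3 st.py
python3 - <<'E'
from h import *
Sd=cap("side","pics/s11.png");T=cap("top","pics/t11.png")
b=cv2.imread("pics/s11.png")[180:310,210:360]
cv2.imwrite("pics/v12.png",cv2.resize(b,None,fx=5,fy=4.5,interpolation=2))
for c in(Sd,T):
  try: print(fit([c],"yellow",[.461,.035,-.06],.035,.075,.028,.026,fixyaw=True))
  except Exception as e: print(e)
# expected handle
c_,s_=np.cos(np.radians(-3.7)),np.sin(np.radians(-3.7))
d=-.066-.072; print("handle",.615-s_*d, -.0445+c_*d)
E
```

```text
cmd [ 4.577000e-01  3.580000e-02  2.000000e-01 -1.836783e+02]
35.8 [0.4566 0.0355 0.1995] [180.    0.  176.3] [-0.4  0.1 -0.2] 0.0571
(array([ 0.46009113,  0.04485381, -0.06004616]), np.float64(0.17697815597057343))
(array([ 0.44103807,  0.03482545, -0.05978999]), np.float64(2.3497536182403564))
handle 0.6060945414610918 -0.18221235532156072
```

View pics/v12.png

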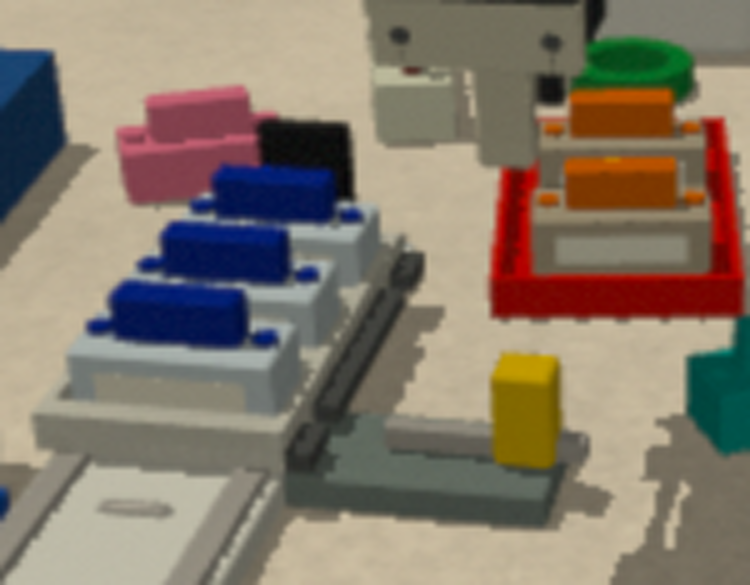

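View pics/t11.png

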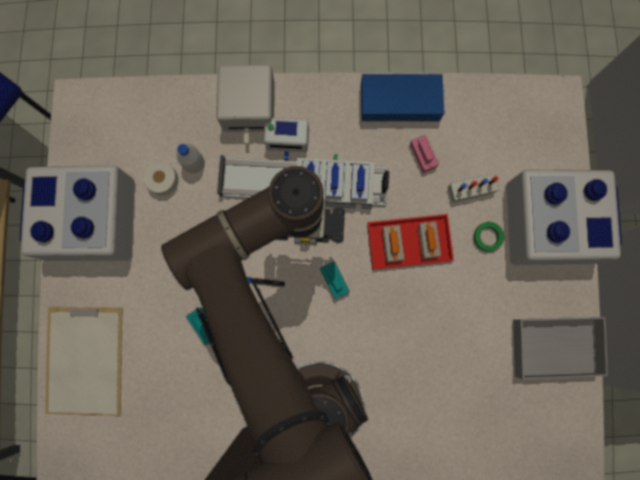

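```bash
python3 mv.py to .606 -.182 .2 -183.7
```

```text
shift [-0.162  -0.2078  0.    ] wz 0.0
```

Request:
{"fn": "step_arm", "kwargs": {"increments": [[[-0.012,-0.016,0],[0,0,0],0.5],[[-0.035,-0.045,0],[0,0,0],0.5],[[-0.062,-0.08,0],[0,0,0],0.5],[[-0.09,-0.115,0],[0,0,0],0.5],[[-0.117,-0.15,0],[0,0,0],0.5],[[-0.142,-0.182,0],[0,0,0],0.5],[[-0.157,-0.201,0],[0,0,0],0.5],[[-0.162,-0.208,0.02],[0,0,0],0.5],[[-0.162,-0.208,0.05],[0,0,0],0.5],[[-0.162,-0.208,0.07],[0,0,0],0.5]]}}

```text
time_s: 36.9
tcp_pos: [0.6037, -0.1828, 0.1255]
eef_rot: [180.0, -0.3, 176.2]
contact_force: [-0.1, 0.2, -0.3]
gripper_width: 0.0437
```

Request:
{"fn": "step_arm", "kwargs": {"increments": [[[0,0,0],[0,0,0],0.5],[[0,0,0],[0,0,0],0.5]]}}

```text
time_s: 37.1
tcp_pos: [0.6051, -0.1826, 0.1287]
eef_rot: [-180.0, -0.1, 176.3]
contact_force: [0.0, -0.1, 1.4]
gripper_width: 0.0437
```

```bash
python3 mv.py done -.162 -.208 .07 0;python3 st.py
python3 - <<'E'
from h import *
Sd=cap("side","pics/s12.png");T=cap("top","pics/t12.png")
b=cv2.imread("pics/s12.png")[130:270,190:340]
cv2.imwrite("pics/v13.png",cv2.resize(b,None,fx=5,fy=4.2,interpolation=2))
a=cv2.imread("pics/t12.png")[130:240,290:430]
cv2.imwrite("pics/v13a.png",cv2.resize(a,None,fx=5,fy=5,interpolation=2))
E
```

```text
cmd [ 6.060000e-01 -1.822000e-01  1.300000e-01 -1.836783e+02]
37.1 [ 0.6051 -0.1826  0.1287] [-1.800e+02 -1.000e-01  1.763e+02] [ 0.  -0.1  1.4] 0.0437
```

View pics/v13.png

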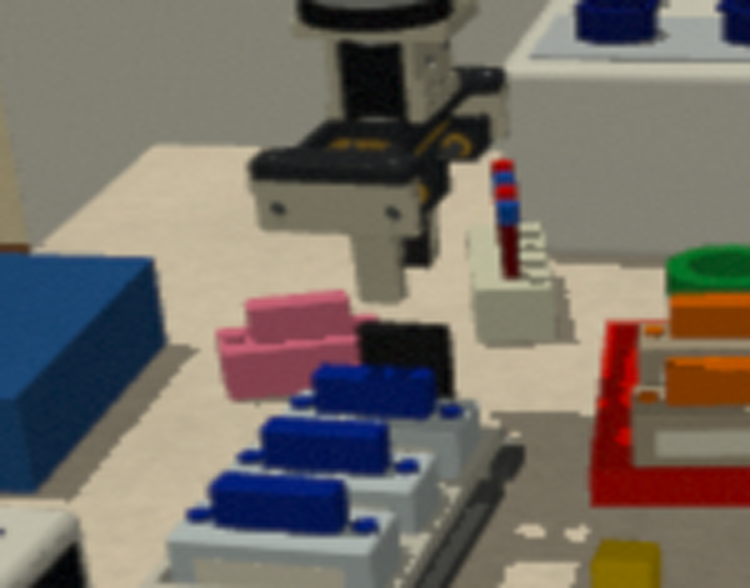

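View pics/v13a.png

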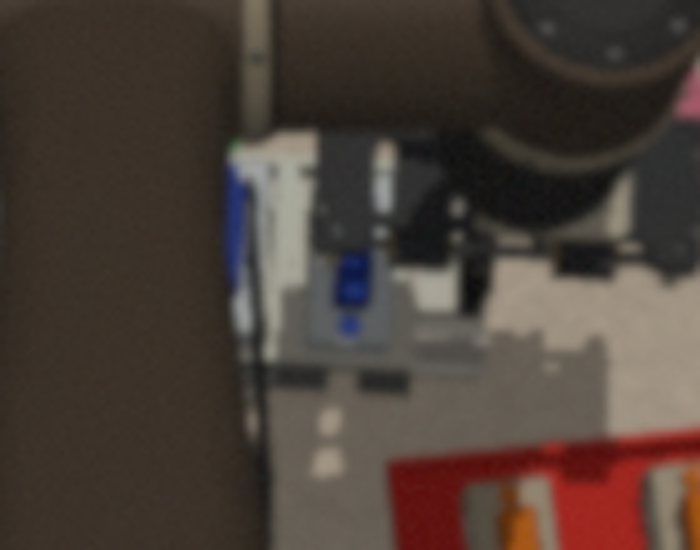

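Request:
{"fn": "step_arm", "kwargs": {"increments": [[[0,0,0.015],[0,0,0],0.5],[[0,0,0.03],[0,0,0],0.5],[[0,0,0.045],[0,0,0],0.5],[[0,0,0.058],[0,0,0],0.5],[[0,0,0.063],[0,0,0],0.5],[[0,0,0.063],[0,0,0],0.5],[[0,0,0.063],[0,0,0],1],[[0,0,0.063],[0,0,0],1],[[0,0,0.063],[0,0,0],1],[[0,0,0.063],[0,0,0],1]], "force": 30}}

```text
time_s: 38.2
tcp_pos: [0.6057, -0.1825, 0.067]
eef_rot: [180.0, 0.0, 176.3]
contact_force: [0.3, 1.5, 0.6]
gripper_width: 0.0174
```

Request:
{"fn": "step_arm", "kwargs": {"increments": [[[0,0,0],[0,0,0],1],[[0,0,0],[0,0,0],1],[[0,0,0],[0,0,0],1]]}}

```text
time_s: 38.5
tcp_pos: [0.6057, -0.1825, 0.0669]
eef_rot: [-180.0, 0.0, 176.3]
contact_force: [-0.3, 0.3, 3.6]
gripper_width: 0.0137
```

Request:
{"fn": "step_arm", "kwargs": {"increments": [[[0,0.004,0],[0,0,0],1],[[0,0.01,0],[0,0,0],1],[[0,0.018,0],[0,0,0],1],[[0,0.027,0],[0,0,0],1],[[0,0.036,0],[0,0,0],1],[[0,0.045,0],[0,0,0],1],[[0,0.054,0],[0,0,0],1],[[0,0.063,0],[0,0,0],1],[[0,0.07,0],[0,0,0],1],[[0,0.07,0],[0,0,0],1]]}}

```text
time_s: 39.5
tcp_pos: [0.6105, -0.1107, 0.0669]
eef_rot: [180.0, 0.0, 176.4]
contact_force: [-0.5, 0.9, 5.6]
gripper_width: 0.014
```

Request:
{"fn": "step_arm", "kwargs": {"increments": [[[0,0.008,0],[0,0,0],1],[[0,0.017,0],[0,0,0],1],[[0,0.026,0],[0,0,0],1],[[0,0.035,0],[0,0,0],1],[[0,0.044,0],[0,0,0],1],[[0,0.052,0],[0,0,0],1],[[0,0.059,0],[0,0,0],1],[[0,0.065,0],[0,0,0],1],[[0,0.07,0],[0,0,0],1],[[0,0.07,0],[0,0,0],1]]}}

```text
time_s: 40.5
tcp_pos: [0.615, -0.0418, 0.0669]
eef_rot: [180.0, 0.1, 176.4]
contact_force: [1.5, -1.2, 6.1]
gripper_width: 0.014
```

```bash
python3 mv.py done 0 .14 .063 0;python3 st.py
python3 - <<'E'
from h import *
Sd=cap("side","pics/s13.png")
b=cv2.imread("pics/s13.png")[150:350,150:350]
cv2.imwrite("pics/v14.png",cv2.resize(b,None,fx=3.5,fy=3,interpolation=2))
E
```

```text
cmd [ 6.150000e-01 -4.250000e-02  6.700000e-02 -1.836783e+02]
40.5 [ 0.615  -0.0418  0.0669] [1.800e+02 1.000e-01 1.764e+02] [ 1.5 -1.2  6.1] 0.014
```

View pics/v14.png

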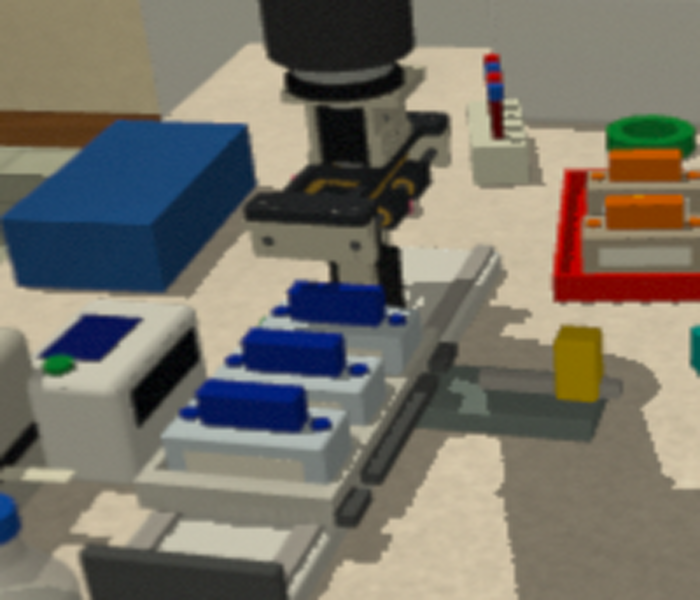

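Request:
{"fn": "step_arm", "kwargs": {"increments": [[[0,0,0],[0,0,0],0.7],[[0,0,0],[0,0,0],0.6],[[0,0,0],[0,0,0],0.55],[[0,0,-0.015],[0,0,0],0.55],[[0,0,-0.04],[0,0,0],0.55],[[0,0,-0.08],[0,0,0],0.5],[[0,0,-0.115],[0,0,0],0.4],[[0,0,-0.133],[0,0,0],0.35],[[0,0,-0.133],[0,0,0],0.35],[[0,0,-0.133],[0,0,0],0.35]]}}

```text
time_s: 41.55
tcp_pos: [0.6142, -0.0426, 0.1993]
eef_rot: [180.0, -0.0, 176.3]
contact_force: [-0.1, 0.9, -0.9]
gripper_width: 0.0566
```

```bash
python3 mv.py done 0 0 -.133 0;python3 st.py
sed -i 's#pics/ovt%s#pics/ovt%s#' ov.py
python3 - <<'E'
from h import *
Sd=cap("side","pics/s14.png")
yaw=np.radians(-3.7);ca,sa=np.cos(yaw),np.sin(yaw);x0,y0,f=150,210,5
im=cv2.resize(Sd["color"][y0:y0+110,x0:x0+150,::-1],None,fx=f,fy=f,interpolation=2)
for b in(-1,0,1):
    d=.14+b*.066
    x,y=.615-sa*d,-.0445+ca*d
    print(x,y,fit([Sd],"blue",[x,y,yaw],.074,.1))
    q=(proj(Sd,box(x,y,yaw,.074,.1,.06,.02))+.5-[x0,y0])*f
    cv2.polylines(im,[cv2.convexHull(q.astype(np.int32))],True,(0,255,255),1)
cv2.imwrite("pics/v15.png",im)
print(fit([Sd],"yellow",[.461,.035,-.06],.035,.075,.028,.026,fixyaw=True))
E
python3 mv.py to .4605 .0357 .12 -183.7
```

```text
cmd [ 6.150000e-01 -4.250000e-02  2.000000e-01 -1.836783e+02]
41.55 [ 0.6142 -0.0426  0.1993] [180.   -0.  176.3] [-0.1  0.9 -0.9] 0.0566
0.6197753908107189 0.029345755752141253 (array([ 0.61765809,  0.02714278, -0.18030232]), np.float64(0.1628451943397522))
0.6240345231554141 0.09520818655810508 (array([ 0.62504138,  0.097826  , -0.20976366]), np.float64(0.1966055929660797))
0.6282936555001093 0.1610706173640689 (array([ 0.62933021,  0.16438136, -0.19464432]), np.float64(0.18208801746368408))
(array([ 0.46013894,  0.04632722, -0.06003734]), np.float64(0.15526936948299408))
shift [0.1592 0.0681 0.08  ] wz 0.0
```

View pics/v15.png

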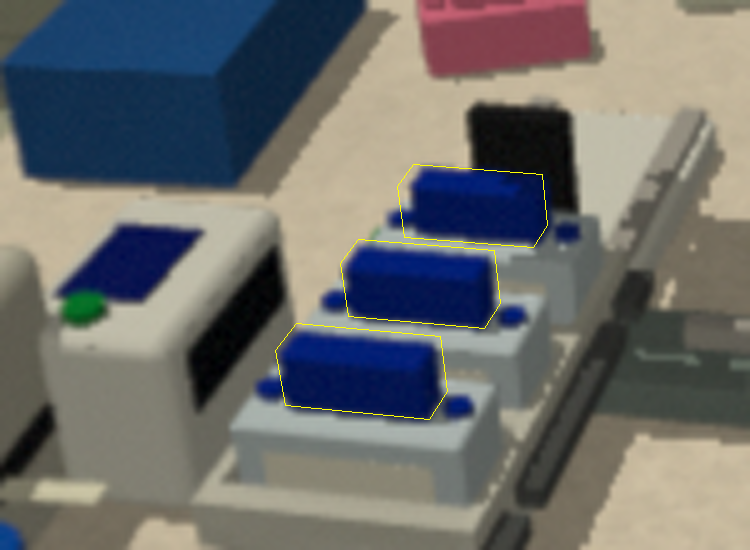

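Request:
{"fn": "step_arm", "kwargs": {"increments": [[[0.012,0.005,0],[0,0,0],0.35],[[0.04,0.017,0],[0,0,0],0.35],[[0.075,0.032,0],[0,0,0],0.35],[[0.11,0.047,0],[0,0,0],0.35],[[0.14,0.06,0],[0,0,0],0.35],[[0.159,0.068,0],[0,0,0],0.35],[[0.159,0.068,0.03],[0,0,0],0.35],[[0.159,0.068,0.06],[0,0,0],0.35],[[0.159,0.068,0.08],[0,0,0],0.35],[[0.159,0.068,0.08],[0,0,0],0.35]]}}

```text
time_s: 42.6
tcp_pos: [0.4571, 0.0343, 0.1165]
eef_rot: [-179.8, -0.3, 176.3]
contact_force: [-0.6, 0.7, 0.9]
gripper_width: 0.0569
```

Request:
{"fn": "step_arm", "kwargs": {"increments": [[[0,0,0.015],[0,0,0],0.35],[[0,0,0.035],[0,0,0],0.35],[[0,0,0.055],[0,0,0],0.35],[[0,0,0.07],[0,0,0],0.35],[[0,0,0.075],[0,0,0],0.35],[[0,0,0.075],[0,0,0],0.35],[[0,0,0.075],[0,0,0],0.9],[[0,0,0.075],[0,0,0],0.9],[[0,0,0.075],[0,0,0],0.9],[[0,0,0.075],[0,0,0],0.9]], "force": 25}}

```text
time_s: 43.6
tcp_pos: [0.4605, 0.0354, 0.045]
eef_rot: [180.0, 0.0, 176.3]
contact_force: [-0.1, -0.2, -0.4]
gripper_width: 0.0303
```

Request:
{"fn": "step_arm", "kwargs": {"increments": [[[0,0,0],[0,0,0],0.9],[[0,0,0],[0,0,0],0.9],[[0,0,0],[0,0,0],0.9]]}}

```text
time_s: 43.9
tcp_pos: [0.4605, 0.0356, 0.0449]
eef_rot: [180.0, 0.0, 176.3]
contact_force: [-3.0, 3.0, 5.1]
gripper_width: 0.0257
```

Request:
{"fn": "step_arm", "kwargs": {"increments": [[[-0.004,0,0],[0,0,0],0.9],[[-0.009,0,0],[0,0,0],0.9],[[-0.014,0,0],[0,0,0],0.9],[[-0.019,0,0],[0,0,0],0.9],[[-0.024,0,0],[0,0,0],0.9],[[-0.028,0,0],[0,0,0],0.9],[[-0.032,0,0],[0,0,0],0.9],[[-0.034,0,0],[0,0,0],0.9],[[-0.035,0,0],[0,0,0],0.9],[[-0.035,0,0],[0,0,0],0.9]]}}

```text
time_s: 44.9
tcp_pos: [0.4954, 0.0333, 0.0449]
eef_rot: [180.0, 0.0, 176.3]
contact_force: [-2.0, 2.2, 6.1]
gripper_width: 0.0257
```

Request:
{"fn": "step_arm", "kwargs": {"increments": [[[-0.001,0,0],[0,0,0],0.9],[[-0.002,0,0],[0,0,0],0.9],[[-0.002,0,0],[0,0,0],0.9]]}}

```text
time_s: 45.2
tcp_pos: [0.4956, 0.0332, 0.0449]
eef_rot: [180.0, -0.1, 176.3]
contact_force: [-10.0, 7.8, 14.7]
gripper_width: 0.026
```

Stopped against the home stop. Release, retreat and check.

Request:
{"fn": "step_arm", "kwargs": {"increments": [[[0,0,0],[0,0,0],0.4],[[0,0,0],[0,0,0],0.35],[[0,0,0],[0,0,0],0.35],[[0,0,-0.02],[0,0,0],0.35],[[0,0,-0.05],[0,0,0],0.35],[[0,0,-0.09],[0,0,0],0.35],[[0,0,-0.13],[0,0,0],0.35],[[0,0,-0.16],[0,0,0],0.35],[[0,0,-0.17],[0,0,0],0.35],[[0,0,-0.17],[0,0,0],0.35]]}}

```text
time_s: 46.2
tcp_pos: [0.4978, 0.0331, 0.2158]
eef_rot: [179.9, 0.1, 176.3]
contact_force: [-0.5, -0.4, -0.8]
gripper_width: 0.0566
```

Request:
{"fn": "step_arm", "kwargs": {"increments": [[[0,-0.03,0],[0,0,0],0.35],[[0,-0.07,0],[0,0,0],0.35],[[0,-0.11,0],[0,0,0],0.35],[[0,-0.15,0],[0,0,0],0.35],[[0,-0.19,0],[0,0,0],0.35],[[0,-0.23,0],[0,0,0],0.35],[[0,-0.26,0],[0,0,0],0.35],[[0,-0.28,0],[0,0,0],0.35],[[0,-0.28,0],[0,0,0],0.35],[[0,-0.28,0],[0,0,0],0.35]]}}

```text
time_s: 47.2
tcp_pos: [0.4783, -0.2466, 0.2127]
eef_rot: [180.0, -0.2, 176.2]
contact_force: [0.5, 0.3, -0.3]
gripper_width: 0.0571
```

```bash
python3 st.py
python3 - <<'E'
from h import *
Sd=cap("side","pics/s15.png");T=cap("top","pics/t15.png")
print(fit([Sd],"yellow",[.495,.034,-.06],.035,.075,.028,.026,fixyaw=True))
print(fit([T],"yellow",[.495,.034,-.06],.035,.075,.028,.026,fixyaw=True))
for x,y in((.6198,.0293),(.624,.0952),(.6283,.1611)): print(x,y,*fin(T,"blue",(x,y),.036)[:2])
a=cv2.imread("pics/t15.png")[120:300,200:470]
cv2.imwrite("pics/t15c.png",cv2.resize(a,None,fx=2.9,fy=2.9,interpolation=2))
E
```

```text
47.2 [ 0.4783 -0.2466  0.2127] [180.   -0.2 176.2] [ 0.5  0.3 -0.3] 0.0571
(array([ 0.49457041,  0.04383884, -0.06006546]), np.float64(0.18606799840927124))
(array([ 0.49558119,  0.03259192, -0.0599712 ]), np.float64(0.14873765408992767))
0.6198 0.0293 [0.62288627 0.09474407] -3.5687108143024764
0.624 0.0952 [0.62288627 0.09474407] -3.5687108143024764
0.6283 0.1611 [0.62719638 0.16072218] -3.1796491215805727
```

View pics/t15c.png

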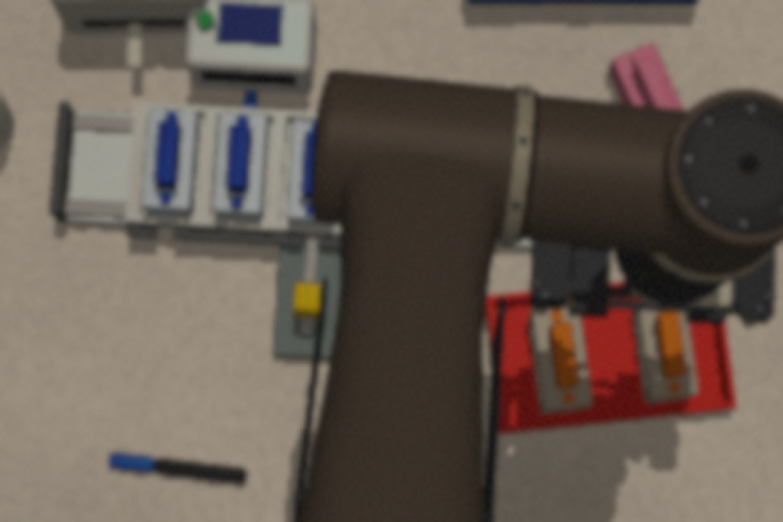

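View pics/s15.png

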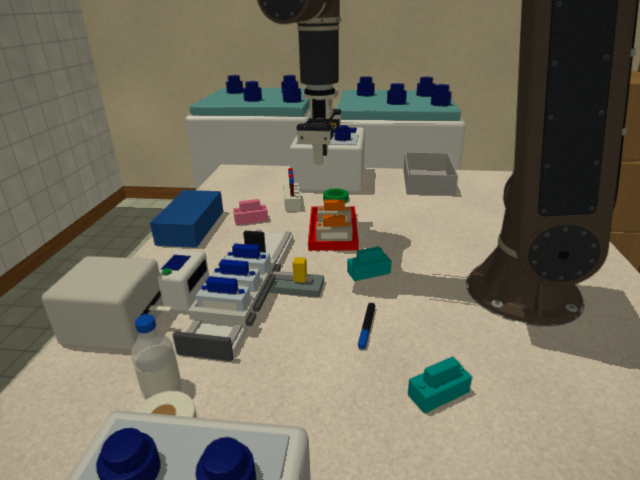

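```bash
python3 -c "
from plant import r
print(r.close_job())"
```

```text
the job is handed in; nothing more can be done
None
```

The job is done and handed in at about 47 s of the 210 s allowed; no verdict was reported.

**What I did**
- Two spent cassettes were present, in bays 0 and 2, and both went into the red tray.
- All three fresh cassettes went into bays 0, 1 and 2 while the carriage was locked at the loading station.
- I pulled the lock open until the arm met its end stop: 35 mm of travel, with about 18 N pushing back. I then moved the carriage about 141 mm by its handle and released it in the reading detent, and pushed the lock home until it stopped with about 10 N pushing back.

**Last checks**
- **Fresh cassettes:** in the top view, bays 1 and 2 fitted within about 1.5 mm of where they should be with the carriage at 0.140 m. The arm hid bay 0 from above. In the side view, bay 0 fitted within about 3 mm just before locking and looked upright and flat at the end.
- **Lock:** in the top view the knob is back within 0.5 mm of its starting position.
- **Rest of the bench:** both spent cassettes stand on the tray floor. The bystanders looked unmoved, by eye only, and the gripper was well clear of everything.

**Where readings disagreed**
- The side camera put the knob about 10 mm further along y than the top camera did, before and after the move. I used the top value, and the knob centred there in the jaws.
- The side-view fits of the fresh fins in the bays turned them by up to 8° from the bay direction. The top view of bays 1 and 2 gave about -3.5°, which matches the slide.

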